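Unpack the pump seal and square up its spacer plates

TASK

Take the packing stack apart: put the pump seal, white side down, in the middle of the blue tray, and lay the two orange spacer plates one on the other on the squaring corner as they come off, the upper one first. Then push the pile of plates home against both fences, firmly (about 10 N) but never ramming it (over 30 N), so that both plates lie flush along both fences. Leave the grease pot, the tape measure and the spare impeller alone.

Things in the scene. Friction and masses are not known exactly. Their poses are not given: they have to be found in the camera images.
- seal: Pump seal, between the two spacer plates: white ring 62 mm in diameter and 12 mm high with a black ring (47 mm, 8 mm high) on it, 20 mm high in all, about 0.14 kg. Origin: centre of its underside; z up.
- upper_plate: The upper orange spacer plate, rigid, 160 x 64 x 12 mm (x, y, z), about 0.22 kg, lying on the seal as the top of the stack. Origin: centre of its underside; x along its length, z up.
- lower_plate: The lower orange spacer plate, same size and weight, lying on the wooden foot under the seal. Origin: centre of its underside; x along its length, z up. One plate slides with 1 to 2 N, the pile of two with 1.5 to 4.5 N.
- stack_foot: Fixed wooden block 110 x 50 x 20 mm under the stack. Origin: centre of its underside. From the bench up: foot, lower plate (underside 20 mm above the bench), seal (underside at 32), upper plate (underside at 52, top at 64 mm); each layer is turned and shifted a little.
- seal_tray: Blue fixed low tray for the seal, 130 x 130 x 12 mm outside (x, y, z), walls and floor 4 mm thick. Origin: centre of its underside.
- squaring_corner: Fixed grey base board, 230 x 150 x 10 mm (x, y, z), with two aluminium fences on it that stand 34 mm above the board: the long one along its +y edge, the short one along its +x edge. Origin: centre of its underside.
- corner (a point): Inner corner of the squaring corner, on the board's upper face (10 mm above the bench), where the planes of the two fence faces meet. x and y as the board: the long fence's face is the plane y = 0 and the short fence's face the plane x = 0; the board's free surface lies on the negative side of both and reaches to x = -214 mm and y = -134 mm. A plate pushed fully home has its long side along x and its centre at x = -80 mm, y = -32 mm.
- long_fence: Fixed rigid aluminium bar 190 x 14 x 34 mm (x, y, z) along the board's +y edge; plates are pushed toward +y of the board against it. Origin: centre of its underside, 7 mm behind its face. No finger fits between it and a plate lying against it. Pushing 8 to 15 N is firm, over 30 N is ramming.
- short_fence: Fixed rigid aluminium bar 14 x 95 x 34 mm (x, y, z) along the board's +x edge; plates are pushed toward +x of the board against it. Origin: centre of its underside, 7 mm behind its face. Fingers that flex where they close can leave the bottom plate a millimetre or two behind the top one: push with a stiff side.
- grease_pot: Bystander: white grease tub with a red lid, 70 mm in diameter, 64 mm high. Origin: centre of its underside.
- yellow_tape: Bystander: yellow tape measure, 37 x 82 x 64 mm. Origin: centre of its underside.
- spare_impeller: Bystander: bright metal pump impeller lying flat, 103 mm across, 22 mm high. Origin: centre of its underside.

How it is judged:
On the way, in this order (a step that is already met when the one before it is completed fails the run):
1. the upper plate lies released on the board of the squaring corner (x of upper_plate in the frame of corner between -0.14 and -0.077 m and y of upper_plate in the frame of corner between -0.1 and -0.029 m and z of upper_plate in the frame of corner between -0.003 and 0.004 m and angle between upper_plate's own z axis and vertical below 0.06 rad and linear speed of upper_plate below 0.03 m/s and contact force between upper_plate and the fingers below 0.3 N), for 0.2 s.
2. the lower plate lies released on the upper one (x of lower_plate in the frame of corner between -0.14 and -0.077 m and y of lower_plate in the frame of corner between -0.1 and -0.029 m and z of lower_plate in the frame of corner between 0.009 and 0.016 m and angle between lower_plate's own z axis and vertical below 0.06 rad and linear speed of lower_plate below 0.03 m/s and contact force between lower_plate and the fingers below 0.3 N), for 0.2 s.
3. the pile lies flush with both fences and is pressed against a fence, one plate or the other bearing on it with at least 2 N (x of upper_plate in the frame of corner between -0.083 and -0.077 m and y of upper_plate in the frame of corner between -0.035 and -0.029 m and z of upper_plate in the frame of corner between -0.003 and 0.004 m and angle between the x axis of each of upper_plate, lower_plate and the x axis of corner, either way round below 0.02 rad and angle between each of upper_plate, lower_plate's own z axis and vertical below 0.04 rad and x of lower_plate in the frame of corner between -0.083 and -0.077 m and y of lower_plate in the frame of corner between -0.035 and -0.029 m and z of lower_plate in the frame of corner between 0.009 and 0.016 m and (contact force between any of upper_plate, lower_plate and long_fence above 2 N or contact force between any of upper_plate, lower_plate and short_fence above 2 N)), for 0.1 s.
At the end, for the whole second after the job is handed in: Both plates lie flat on the squaring corner, the lower plate on the upper one, each within 3 mm of touching both fences and parallel to them within 0.02 rad; the seal stands upright (0.1 rad) on the floor of the blue tray, its centre within 30 mm of the tray's middle along each side; all at rest (x of upper_plate in the frame of corner between -0.083 and -0.077 m and y of upper_plate in the frame of corner between -0.035 and -0.029 m and z of upper_plate in the frame of corner between -0.003 and 0.004 m and angle between the x axis of each of upper_plate, lower_plate and the x axis of corner, either way round below 0.02 rad and angle between each of upper_plate, lower_plate's own z axis and vertical below 0.04 rad and x of lower_plate in the frame of corner between -0.083 and -0.077 m and y of lower_plate in the frame of corner between -0.035 and -0.029 m and z of lower_plate in the frame of corner between 0.009 and 0.016 m and x of seal in the frame of seal_tray between -0.03 and 0.03 m and y of seal in the frame of seal_tray between -0.03 and 0.03 m and z of seal in the frame of seal_tray between 0 and 0.009 m and angle between seal's own z axis and vertical below 0.1 rad and linear speed of each of seal, upper_plate, lower_plate below 0.02 m/s).
It fails at once if a plate is rammed against a fence (more than 30 N) (contact force between any of upper_plate, lower_plate and long_fence above 30 N or contact force between any of upper_plate, lower_plate and short_fence above 30 N).
It fails at once if the grease pot, tape measure or spare impeller is shifted by more than 20 mm (distance of any of grease_pot, yellow_tape, spare_impeller from where it was at the start of the episode above 0.02 m).
It also fails if it takes over 72 s, if anything falls off the work surface, if the arm or the gripper's body presses on something with over 40 N, if the wrist force passes 120 N, or if a joint passes its speed limit or range.

ROBOT

A 7-joint arm with a two-finger parallel gripper is mounted at the origin on the work surface; the furniture and walls round the work are solid. World frame = base frame: x ahead of the robot, y to its left, z up, the work surface at z = 0. Lengths are in m, angles in rad, forces in N, time in s.
With the tool pointing down it reaches from about 0.4 to 0.85 m from the base axis. Payload 4.5 kg.
Tool frame: the origin (TCP) lies at the very end of the fingers, on their centre line; the grasp point (between the pads) lies 19 mm behind it (tcp_to_grasp is the distance from the TCP to the grasp point, in m); z points along the fingers, y is the line along which they close (so a half turn about z gives the same grasp; the last joint's range is limited). The gripper opens to 88 mm and grips with 3 to 60 N. Pads are 18 mm wide; open, the fingers measure 123 mm over their backs; the gripper's body (75 mm by 187 mm) begins 45 mm behind the grasp point.
Start: joints at [1.2, 0.689, -0.195, 1.565, 0.157, 0.902, -0.215], TCP at [0.246, -0.575, 0.239] pointing down, gripper open.
Joint ranges: [-3.01, 3.01], [-0.46, 2.08], [-1.47, 1.51], [0.13, 2.56], [-1, 4.14], [0.04, 2.09], [-2.66, 2.66]. Speed limits (rad/s): [2.57, 2.57, 3.14, 3.14, 3.14, 3.14, 3.14].

INTERFACE

Orientations are given as a rotation vector (axis times angle).
In Python, from cell import state, read_camera, close_job, look_for, silhouettes, spot_point, tcp_to_grasp gives the robot as it stands.
- The arm moves only by the shell command python3 -m inch 'ROWS' [FORCE]. ROWS is JSON, a list of rows, each a list of 5 numbers: the opening, from -1 (shut) to 1 (fully open), then the shift along the tool's x, y, z scaled (see below), then the turn about the tool's z scaled (see below). A call has 1 to 20 rows; each row is the pose to reach, as a shift and turn from the pose commanded when the call began, along the tool's axes at that moment, turning the shorter way round; what a row does not reach only later rows make up. The controller multiplies each number of a shift by 0.25 m and each number of a turn by 180 degrees. A row lasts 1/10 s, in which the tool goes at most 50 mm and 8.59 degrees, less where a joint would pass 70% of its speed; a pose out of reach is approached as far as the arm can. A call with a number of a shift or a turn outside -1 to 1 is refused whole. A call with a gripper value outside its range is refused whole. The fingers move at their own pace and stop on an object; FORCE is the grip in N (left out, the last holds). Time passes only in rows, so rows that repeat a pose let the fingers close. It gives the time, the measured TCP pose, the force, the opening and the grip force at its end, in the units of the state.
- state(): the state, without advancing time (a new reading comes with each control period).
- read_camera(name): name is "side" or "top"; returns a dict with "image" (384x512x3 uint8, red, green, blue), "fx", "fy", "cx", "cy" (pixels), "camera_from_world" (4x4, takes a point from world to camera coordinates). Camera axes: x right, y down, z forward; pixel columns grow to the right and rows downward; lengths in m; the calibration is good to about 2 mm. A picture is of the moment at which its call begins. There is no depth.
- close_job(): hands the job in; it is judged then, once.
Trained networks look in a picture, given as the dict that the camera call returned (one of the last four; its "shot" number tells which), for a name from the list of things; names that differ only in an ending like _2 or _b are one class to them, and where a whole thing is asked for, a point or a joint stands for the part that bears it (a point fixed in the world has none). Each returns a list of dicts, best first, with "confidence" (0 to 1); they miss things now and then, are a little off and sometimes report something else, mostly with a low value. They report only what shows in the picture. A call takes as long as a camera call.
- look_for(picture, thing): "position" ([column, row] in pixels, amid what is visible of it).
- silhouettes(picture, thing): "region" (384x512 bool, what is visible of it) and "position" ([column, row] in pixels, amid what is visible of it).
- spot_point(picture, thing): "position" ([column, row] in pixels: a listed point, or the origin of a listed thing).
The state is a dict: "t": time; "joint_positions": joint angles; "joint_vel": joint speeds; "tau": joint torques, N m; "eef_pos": TCP position; "tool_rot": TCP orientation; "wrist_force": force on the tool from outside, world axes, zero at the start; "moment": the same for the moment, N m; "finger_gap": opening from 0.0 (shut) to 1.0 (fully open); "grip_force": force on a finger pad.
Only numpy, scipy, OpenCV 4.12 (cv2) and the standard library are available. Lean on these libraries where they do the work, as an engineer would, in place of code of your own. Each camera call takes 0.05 s, during which the arm holds its last target. There are 200 camera calls.

## Working session

There is one attempt and no reset: what is moved stays moved. The work goes in short steps, Python scripts to look and compute and a shell command to move; the robot and the scene stay as the last step left them, time stands still between calls to the robot, and variables do not carry over. Pictures are saved under pics/ and viewed, at most 10 in all, crops included, and the job is handed in when it is done.

```bash
mkdir -p pics; ls
cat > h.py <<'E'
import numpy as np,cv2
from cell import *
from scipy.spatial.transform import Rotation as R
def save(p,n): cv2.imwrite('pics/'+n,p['image'][:,:,::-1])
def ray(p,uv):
    T=np.array(p['camera_from_world']);d=np.array([(uv[0]-p['cx'])/p['fx'],(uv[1]-p['cy'])/p['fy'],1])
    return -T[:3,:3].T@T[:3,3],T[:3,:3].T@d
def onz(p,uv,z):
    o,d=ray(p,uv);return o+d*(z-o[2])/d[2]
def proj(p,X):
    T=np.array(p['camera_from_world']);c=(T[:3,:3]@np.atleast_2d(X).T).T+T[:3,3]
    return np.c_[c[:,0]/c[:,2]*p['fx']+p['cx'],c[:,1]/c[:,2]*p['fy']+p['cy']]
def tool():
    s=state();M=R.from_rotvec(s['tool_rot']).as_matrix();return s,M
E
python3 - <<'E'
from h import *
s,M=tool();print(s['eef_pos'],M.round(3),tcp_to_grasp)
a=read_camera('top');b=read_camera('side')
save(a,'top1.png');save(b,'side1.png')
for n,p in(('top',a),('side',b)):
    print(n,ray(p,(256,192))[0].round(3))
    for t in 'upper_plate lower_plate seal seal_tray squaring_corner corner long_fence short_fence stack_foot grease_pot yellow_tape spare_impeller'.split():
        r=spot_point(p,t)
        print(t,[(np.round(q['position'],1),round(q['confidence'],2)) for q in r[:2]], onz(p,r[0]['position'],0).round(3) if r else '')
E
```

```text
pics
[ 0.24584125 -0.57392424  0.23788099] [[ 0.919  0.394 -0.001]
 [ 0.394 -0.919  0.002]
 [-0.    -0.002 -1.   ]] 0.0187
top [0.469 0.05  1.169]
upper_plate [(array([295.2, 198. ]), 0.83)] [ 0.511 -0.071  0.   ]
lower_plate [(array([294.1, 199.7]), 0.48), (array([176.7, 177.5]), 0.36)] [ 0.506 -0.067  0.   ]
seal [] 
seal_tray [(array([343.6, 231.4]), 0.77)] [ 0.411 -0.215  0.   ]
squaring_corner [(array([203.7, 209.7]), 0.79)] [0.477 0.203 0.   ]
corner [(array([176.5, 178.8]), 0.66)] [0.569 0.284 0.   ]
long_fence [(array([178.5, 220.6]), 0.76)] [0.445 0.277 0.   ]
short_fence [(array([197.7, 177.1]), 0.65)] [0.575 0.221 0.   ]
stack_foot [] 
grease_pot [(array([242.8, 148.9]), 0.82)] [0.66  0.086 0.   ]
yellow_tape [(array([271.6, 149.1]), 0.7), (array([182.3, 218.7]), 0.51)] [ 0.659 -0.001  0.   ]
spare_impeller [(array([314.9, 140.8]), 0.74)] [ 0.684 -0.131  0.   ]
side [-0.006  0.881  0.457]
upper_plate [(array([292. , 183.9]), 0.81)] [ 0.58  -0.188  0.   ]
lower_plate [(array([292.6, 195. ]), 0.87), (array([198.4, 251.1]), 0.46)] [ 0.536 -0.111  0.   ]
seal [(array([292.1, 195.4]), 0.7)] [ 0.536 -0.108  0.   ]
seal_tray [(array([352.6, 189. ]), 0.83), (array([236.6, 261.8]), 0.21)] [ 0.408 -0.237  0.   ]
squaring_corner [(array([247.3, 248.3]), 0.65)] [0.473 0.206 0.   ]
corner [(array([195.4, 248.5]), 0.67), (array([292.3, 194.5]), 0.51)] [0.57  0.263 0.   ]
long_fence [(array([238.2, 262.8]), 0.8)] [0.455 0.265 0.   ]
short_fence [(array([205.5, 235.4]), 0.68)] [ 0.59   0.204 -0.   ]
stack_foot [(array([294.9, 206.8]), 0.57)] [ 0.491 -0.042  0.   ]
grease_pot [(array([211.7, 211.4]), 0.96)] [0.663 0.091 0.   ]
yellow_tape [(array([233.3, 199.3]), 0.6)] [ 0.662 -0.003  0.   ]
spare_impeller [(array([253.9, 183.2]), 0.84), (array([193.5, 250.9]), 0.41)] [ 0.683 -0.137  0.   ]
```

Run:
```python
import cv2
for n,(x0,y0,w,h) in {'top1':(150,110,240,180),'side1':(150,140,240,150)}.items():
    i=cv2.imread(f'pics/{n}.png')[y0:y0+h,x0:x0+w]
    cv2.imwrite(f'pics/{n}c.png',cv2.resize(i,None,fx=3.3,fy=3.3,interpolation=cv2.INTER_CUBIC))
```

```text
(no output)
```

View pics/top1c.png

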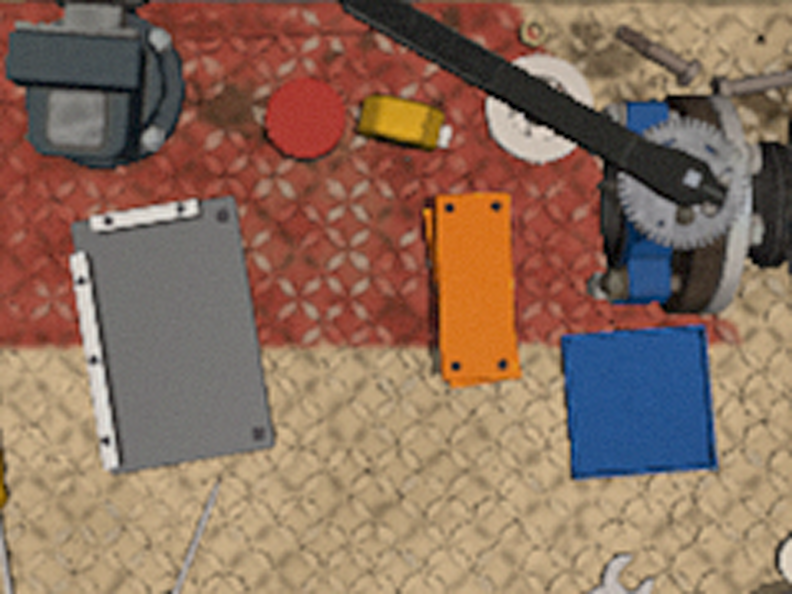

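View pics/side1c.png

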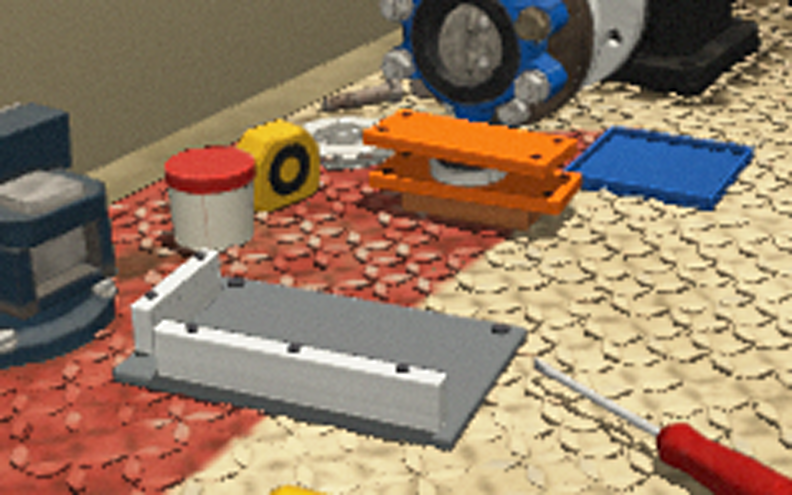

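The top view shows the upper plate at about (295,198), with the lower plate peeking out on its left. The board and its fences are at (203,210) with the corner at (176,178), and the tray is at (343,231). The side view shows the layers of the stack, with the seal in the gap. Next I'll measure the poses.

```bash
cat >> h.py <<'E'
def rect(p,mask,z):
    m=mask.astype(np.uint8);n,l,st,_=cv2.connectedComponentsWithStats(m)
    k=1+np.argmax(st[1:,4]);c=max(cv2.findContours((l==k).astype(np.uint8),cv2.RETR_EXTERNAL,cv2.CHAIN_APPROX_NONE)[0],key=len)[:,0]
    W=np.array([onz(p,q,z)[:2] for q in c])
    r=cv2.minAreaRect((W*1000).astype(np.float32))
    B=cv2.boxPoints(r);e=[B[1]-B[0],B[2]-B[1]];L=max(e,key=np.linalg.norm)
    a=np.degrees(np.arctan2(L[1],L[0]));a=(a+90)%180-90
    return np.round(r[0],1),np.round(sorted(r[1]),1),round(a,1)
E
python3 - <<'E'
from h import *
a=read_camera('top');b=read_camera('side')
for p,t,z in((a,'upper_plate',.064),(a,'squaring_corner',.01),(a,'seal_tray',.012),(a,'long_fence',.044),(a,'short_fence',.044),(b,'upper_plate',.058),(b,'lower_plate',.026),(b,'seal',.04),(b,'seal_tray',.012)):
    r=silhouettes(p,t)
    if r: print(t,round(r[0]['confidence'],2),rect(p,r[0]['region'],z),r[0]['region'].sum())
# colour-based refinement
h=cv2.cvtColor(a['image'],cv2.COLOR_RGB2HSV)
o=cv2.inRange(h,(8,180,120),(20,255,255)); print('orange',rect(a,o>0,.064))
bl=cv2.inRange(h,(100,120,60),(125,255,255));bl[:200]=0;print('blue',rect(a,bl>0,.012))
g=cv2.inRange(h,(0,0,85),(180,40,140));g=cv2.morphologyEx(g,cv2.MORPH_OPEN,np.ones((3,3)));g[:, :165]=0;g[:,240:]=0;g[:165]=0;print('grey',rect(a,g>0,.01))
s=b['image'][160:215,250:340];cv2.imwrite('pics/stack.png',cv2.resize(s[:,:,::-1],None,fx=8,fy=8,interpolation=cv2.INTER_CUBIC))
s=a['image'][160:300,165:245];cv2.imwrite('pics/corner.png',cv2.resize(s[:,:,::-1],None,fx=5,fy=5,interpolation=cv2.INTER_CUBIC)[:600])
E
```

```text
upper_plate 0.84 (array([510.9, -62.2]), array([ 65.2, 161.6]), np.float32(-0.3)) 1296
squaring_corner 0.86 (array([472.8, 207.6]), array([155.7, 231.8]), np.float32(9.2)) 4076
long_fence 0.73 (array([449.4, 265.9]), array([ 19.6, 189.1]), np.float32(9.7)) 441
short_fence 0.63 (array([573.3, 224. ]), array([19.3, 95.8]), np.float32(-81.2)) 200
upper_plate 0.84 (array([513.8, -61.5]), array([ 91.2, 173.3]), np.float32(2.6)) 749
lower_plate 0.77 (array([506.3, -58.2]), array([ 87.7, 168.9]), np.float32(11.3)) 571
seal 0.64 (array([505.4, -43.2]), array([49.7, 54.7]), np.float32(29.7)) 122
seal_tray 0.96 (array([ 406. , -196.1]), array([137.2, 161.9]), np.float32(-84.7)) 959
orange (array([513.1, -60.2]), array([ 66.8, 165.4]), np.float32(2.8))
blue (array([ 412.9, -210.1]), array([127.2, 128.4]), np.float32(-85.9))
grey (array([473.4, 206.4]), array([147.8, 227.6]), np.float32(9.7))
```

View pics/stack.png

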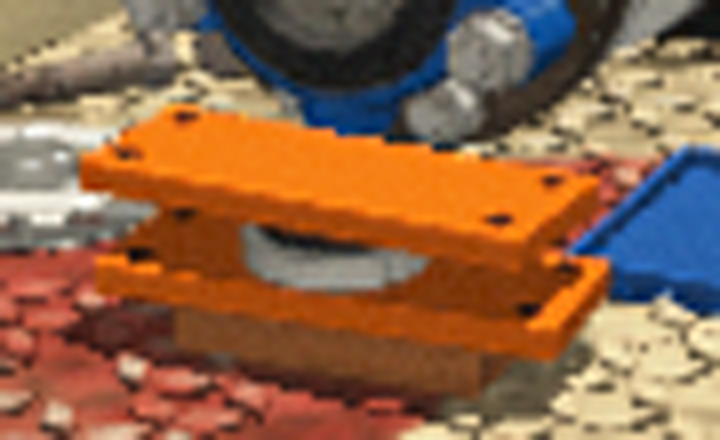

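View pics/corner.png

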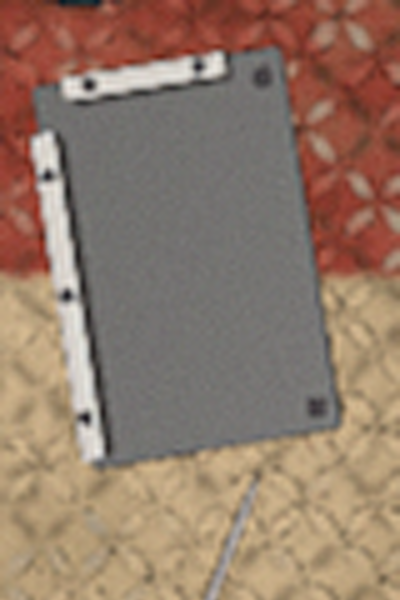

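Run:
```python
from h import *
a=read_camera('top');b=read_camera('side')
H=np.array([(449,207),(496,206),(456,366),(502,365)])/3.3+[149.65,109.65]
W=np.array([onz(a,h,.064)[:2] for h in H])*1000;print(W.round(1),W.mean(0))
d=(W[0]+W[1]-W[2]-W[3]);print(np.degrees(np.arctan2(d[1],d[0])),np.linalg.norm(d)/2,np.linalg.norm(W[1]-W[0]))
for q,z in((( 97,258),.032),((530,330),.032),((608,262),.032),((80,160),.064),((515,243),.064),((600,182),.064),((178,105),.064)):
    print(onz(b,np.array(q)/8+[249.5,159.5],z).round(4)*1000)
s,M=tool();print(s['eef_pos'],s['t'])
```

```text
[[582.  -37.6]
 [582.8 -78.1]
 [445.5 -42.9]
 [446.3 -82.2]] [514.15165692 -60.20065931]
1.9724035208534347 136.59582083103268 40.50907789763529
[580.6 -21.1  32. ]
[429.  -36.5  32. ]
[ 432.1 -101.3   32. ]
[589.  -24.9  64. ]
[430.7 -27.8  64. ]
[430.9 -90.   64. ]
[589.6 -88.4  64. ]
[ 0.24619288 -0.57449979  0.23876011] 1.95
```

```bash
cat >> h.py <<'E'
def go(x,y,z,yaw,frm=None):
    """scaled row numbers from current pose (or frm=(x,y,z,yaw)) to target; yaw of tool x, deg"""
    if frm is None:
        s,M=tool();p=np.array(s['eef_pos']);a=np.arctan2(M[1,0],M[0,0])
    else: p=np.array(frm[:3]);a=np.radians(frm[3])
    d=np.array([x,y,z])-p;c,s_=np.cos(a),np.sin(a)
    t=np.array([c*d[0]+s_*d[1],s_*d[0]-c*d[1],-d[2]])/.25
    dy=(np.degrees(a)-yaw+180)%360-180
    print('row',t.round(3),round(dy/180,4),'yaw now',np.degrees(a).round(2),p.round(4))
E
python3 - <<'E'
from h import *
go(.40,-.36,.20,23.2);go(.512,-.06,.12,1.5,(.40,-.36,.20,23.2))
E
```

```text
row [ 0.903 -0.546  0.155] -0.0 yaw now 23.19 [ 0.2462 -0.5745  0.2388]
row [ 0.885 -0.926  0.32 ] 0.1206 yaw now 23.2 [ 0.4  -0.36  0.2 ]
```

```bash
python3 -m inch '[[1,0.903,-0.546,0.155,0],[1,0.903,-0.546,0.155,0],[1,0.903,-0.546,0.155,0],[1,0.903,-0.546,0.155,0],[1,0.903,-0.546,0.155,0],[1,0.903,-0.546,0.155,0],[1,0.903,-0.546,0.155,0]]' 20 && python3 -c "
from h import *
go(.512,-.06,.12,1.5)"
```

```text
t: 2.65
eef_pos: [0.402, -0.3569, 0.1998]
tool_rot: [-3.074, -0.641, -0.001]
wrist_force: [0.9, -0.1, -0.7]
finger_gap: 0.996
grip_force: 0.0
row [ 0.878 -0.913  0.319] 0.1226 yaw now 23.57 [ 0.402  -0.3569  0.1998]
```

```bash
python3 -m inch '[[1,0.878,-0.913,0.319,0.12],[1,0.878,-0.913,0.319,0.12],[1,0.878,-0.913,0.319,0.12],[1,0.878,-0.913,0.319,0.12],[1,0.878,-0.913,0.319,0.12],[1,0.878,-0.913,0.319,0.12],[1,0.878,-0.913,0.319,0.12],[1,0.878,-0.913,0.319,0.12],[1,0.878,-0.913,0.319,0.12],[1,0.878,-0.913,0.319,0.12]]' && python3 -c "
from h import *
go(.512,-.06,.054,1.5);print(state()['wrist_force'])"
```

```text
t: 3.65
eef_pos: [0.5115, -0.067, 0.1206]
tool_rot: [3.139, 0.037, 0.0]
wrist_force: [0.4, -0.5, -0.3]
finger_gap: 1.001
grip_force: 0.0
row [ 0.003 -0.028  0.266] -0.0008 yaw now 1.36 [ 0.5115 -0.067   0.1206]
[ 0.41426872 -0.47598007 -0.29606555]
```

```bash
python3 -m inch '[[1,0,-0.014,0.13,0],[1,0,-0.014,0.2,0],[1,0,-0.014,0.2,0],[1,0,-0.014,0.2,0]]' && python3 -c "
from h import *
go(.512,-.06,.053,1.5);print(state()['wrist_force'])"
```

```text
t: 4.05
eef_pos: [0.5116, -0.0623, 0.0707]
tool_rot: [3.14, 0.039, 0.0]
wrist_force: [1.1, 0.9, 0.7]
finger_gap: 1.003
grip_force: 0.0
row [ 0.002 -0.009  0.071] -0.0003 yaw now 1.44 [ 0.5116 -0.0623  0.0707]
[1.14909971 0.88083601 0.74455808]
```

```bash
python3 -m inch '[[1,0,-0.009,0.071,0],[1,0,-0.009,0.071,0],[1,0,-0.009,0.071,0],[-1,0,-0.009,0.071,0],[-1,0,-0.009,0.071,0],[-1,0,-0.009,0.071,0],[-1,0,-0.009,0.071,0],[-1,0,-0.009,0.071,0],[-1,0,-0.009,0.071,0],[-1,0,-0.009,0.071,0]]' 25
python3 -c "
from h import *
go(.512,-.06,.053,1.5);print(state()['wrist_force'])"
```

```text
t: 5.05
eef_pos: [0.5119, -0.0586, 0.0529]
tool_rot: [3.141, 0.043, 0.001]
wrist_force: [-0.8, -1.1, 6.2]
finger_gap: 0.726
grip_force: 25.0
row [ 0.     0.005 -0.   ] 0.0004 yaw now 1.57 [ 0.5119 -0.0586  0.0529]
[-0.78050532 -1.12956218  6.2148485 ]
```

```bash
python3 -m inch '[[-1,0,0,-0.04,0],[-1,0,0,-0.12,0],[-1,0,0,-0.28,0],[-1,0,0,-0.4,0],[-1,0,0,-0.4,0],[-1,0,0,-0.4,0]]'
python3 - <<'E'
from h import *
print(state()['eef_pos'])
a=read_camera('top');b=read_camera('side')
i=np.hstack([a['image'][130:250,230:370],b['image'][110:230,220:360]])
cv2.imwrite('pics/lift.png',cv2.resize(i[:,:,::-1],None,fx=2.8,fy=2.8,interpolation=cv2.INTER_CUBIC))
for t in('upper_plate','lower_plate','seal'):
  for p in(a,b): print(t,[(np.round(q['position']),round(q['confidence'],2)) for q in spot_point(p,t)[:2]])
E
```

```text
t: 5.65
eef_pos: [0.5115, -0.0578, 0.1528]
tool_rot: [-3.141, -0.044, -0.001]
wrist_force: [0.0, 0.4, -2.7]
finger_gap: 0.725
grip_force: 25.0
[ 0.51150687 -0.05776361  0.15281457]
upper_plate [(array([243., 149.]), 0.31)]
upper_plate [(array([294., 147.]), 0.63)]
lower_plate []
lower_plate [(array([292., 197.]), 0.81)]
seal []
seal [(array([294., 194.]), 0.65)]
```

View pics/lift.png

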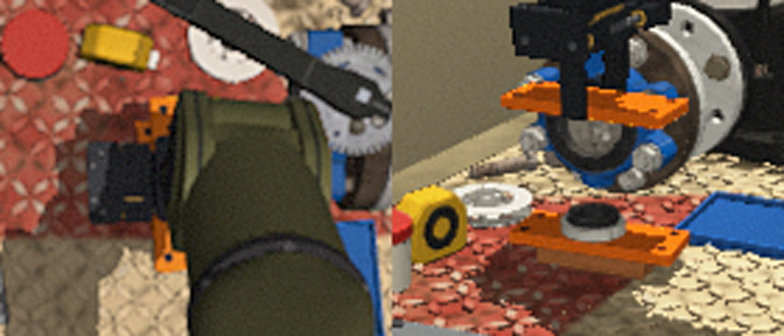

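The plate is held level at about (600,100) in the right half of the picture. The seal stayed on the lower plate, at (595,220). I'm carrying the plate to the corner.

```bash
python3 -c "
from h import *
go(.466,.195,.08,9.5)"
```

```text
row [-0.153 -1.017  0.287] -0.0439 yaw now 1.6 [ 0.5112 -0.0581  0.1518]
```

```bash
python3 -m inch '[[-1,-0.03,-0.2,0,-0.044],[-1,-0.06,-0.4,0,-0.044],[-1,-0.12,-0.6,0.1,-0.044],[-1,-0.153,-0.8,0.2,-0.044],[-1,-0.153,-1,0.287,-0.044],[-1,-0.153,-1,0.287,-0.044],[-1,-0.153,-1,0.287,-0.044],[-1,-0.153,-1,0.287,-0.044]]'
python3 -c "
from h import *
go(.466,.195,.02,9.5)"
```

```text
t: 6.85
eef_pos: [0.4664, 0.1899, 0.0805]
tool_rot: [3.13, 0.26, -0.001]
wrist_force: [-0.6, -1.3, -2.0]
finger_gap: 0.724
grip_force: 25.0
row [ 0.002 -0.02   0.242] 0.0001 yaw now 9.51 [0.4664 0.1899 0.0805]
```

```bash
python3 -m inch '[[-1,0,-0.012,0.12,0],[-1,0,-0.012,0.2,0],[-1,0,-0.012,0.24,0],[-1,0,-0.012,0.255,0],[-1,0,-0.012,0.265,0],[-1,0,-0.012,0.265,0],[-1,0,-0.012,0.265,0]]'
python3 -c "
from h import *
go(.466,.195,.01,9.5)"
```

```text
t: 7.55
eef_pos: [0.4665, 0.1936, 0.0152]
tool_rot: [-3.131, -0.26, -0.002]
wrist_force: [-0.5, 0.3, -2.6]
finger_gap: 0.722
grip_force: 25.0
row [-0.001 -0.006  0.021] -0.0 yaw now 9.49 [0.4665 0.1936 0.0152]
```

```bash
python3 -m inch '[[-1,0,0,0.008,0],[-1,0,0,0.014,0],[-1,0,0,0.014,0]]'
```

```text
t: 7.85
eef_pos: [0.466, 0.1938, 0.011]
tool_rot: [-3.131, -0.261, -0.0]
wrist_force: [-0.3, -0.5, -1.8]
finger_gap: 0.722
grip_force: 25.0
```

```bash
python3 -m inch '[[0.7,0,0,0,0],[0.7,0,0,0,0],[0.7,0,0,0,0],[0.7,0,0,0,0],[0.7,0,0,0,0],[0.7,0,0,-0.1,0],[0.7,0,0,-0.3,0],[1,0,0,-0.5,0],[1,0,0,-0.55,0],[1,0,0.1,-0.55,0],[1,0,0.3,-0.55,0],[1,0,0.5,-0.55,0],[1,0,0.5,-0.55,0]]'
python3 - <<'E'
from h import *
a=read_camera('top');b=read_camera('side')
i=np.hstack([a['image'][150:270,150:290],b['image'][170:290,190:330]])
cv2.imwrite('pics/plate1.png',cv2.resize(i[:,:,::-1],None,fx=2.8,fy=2.8,interpolation=cv2.INTER_CUBIC))
h=cv2.cvtColor(a['image'],cv2.COLOR_RGB2HSV)
o=cv2.inRange(h,(8,180,120),(20,255,255));o[:,260:]=0; print('orange',rect(a,o>0,.022))
s=b
h=cv2.cvtColor(b['image'],cv2.COLOR_RGB2HSV)
r=silhouettes(b,'seal');print([ (q['confidence'],q['position'],onz(b,q['position'],.042)) for q in r[:1]])
save(a,'top2.png');save(b,'side2.png')
m=r[0]['region'];ys,xs=np.nonzero(m);print(xs.min(),xs.max(),ys.min(),ys.max())
E
```

```text
t: 9.15
eef_pos: [0.4873, 0.061, 0.1488]
tool_rot: [3.127, 0.238, 0.0]
wrist_force: [0.1, 0.4, -0.0]
finger_gap: 0.999
grip_force: 0.0
orange (array([468.8, 193.8]), array([ 63. , 156.7]), np.float32(9.4))
[(0.67, [293.7, 190.7], array([ 0.49806052, -0.0474938 ,  0.042     ]))]
281 302 182 195
```

View pics/plate1.png

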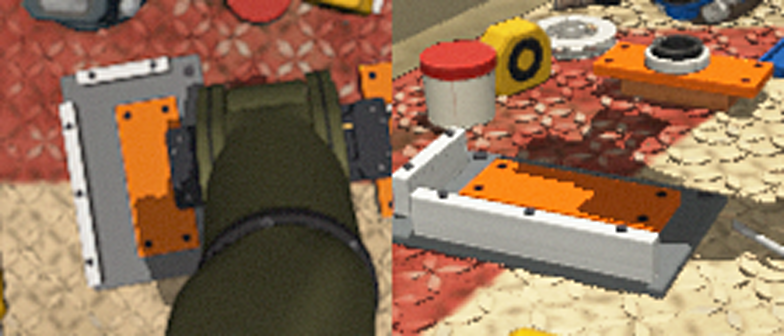

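The upper plate lies flat and released on the board. Next I'll locate the seal and lower plate by fitting models to the side view.

Run:
```python
from h import *
from scipy.optimize import least_squares
b=read_camera('side')
r=silhouettes(b,'seal')[0];m=r['region'].astype(np.uint8)
def cyl(x,y):
    th=np.linspace(0,2*np.pi,40);P=[]
    for rad,z in((.031,.032),(.031,.044),(.0235,.044),(.0235,.052)): P.append(np.c_[x+rad*np.cos(th),y+rad*np.sin(th),np.full(40,z)])
    return np.vstack(P)
def mask(P,ss=4):
    q=proj(b,P);I=np.zeros((384*ss,512*ss),np.uint8)
    cv2.fillConvexPoly(I,cv2.convexHull(((q+.5)*ss).astype(np.int32)),1);return cv2.resize(I.astype(np.float32),(512,384),interpolation=cv2.INTER_AREA)
best=max(((np.minimum(mask(cyl(x,y)),m).sum()/np.maximum(mask(cyl(x,y)),m).sum(),x,y) for x in np.arange(.485,.53,.003) for y in np.arange(-.085,-.03,.003)))
print('seal',best,m.sum())
h=cv2.cvtColor(b['image'],cv2.COLOR_RGB2HSV)
o=(cv2.inRange(h,(8,180,60),(20,255,255))>0).astype(np.uint8);o[:,:250]=0;o[:,342:]=0;o[:165]=0;o[207:]=0
o|=m
ys,xs=np.nonzero(o);print(xs.min(),xs.max(),ys.min(),ys.max(),o.sum())
def box(x,y,a):
    c,s=np.cos(a),np.sin(a)
    return np.array([[x+c*u-s*v,y+s*u+c*v,z] for u in(-.08,.08) for v in(-.032,.032) for z in(.020,.032)])
bb=max(((lambda k:np.minimum(k,o).sum()/np.maximum(k,o).sum())(np.maximum(mask(box(x,y,a)),m)),x,y,np.degrees(a)) for x in np.arange(.49,.53,.004) for y in np.arange(-.08,-.04,.004) for a in np.radians(np.arange(-10,11,2)))
print('lower',bb)
s=b['image'][160:215,250:340].copy();I=cv2.resize(s,None,fx=8,fy=8,interpolation=cv2.INTER_CUBIC)[:,:,::-1].copy()
for P in(cyl(best[1],best[2]),box(*bb[1:3],np.radians(bb[3]))):
    for q in proj(b,P): cv2.circle(I,tuple(((q-[249.5,159.5])*8).astype(int)),2,(0,255,0),-1)
cv2.imwrite('pics/fit.png',I)
```

```text
seal (np.float32(0.7962126), np.float64(0.515), np.float64(-0.06699999999999999)) 232
262 325 183 206 870
lower (np.float32(0.87072563), np.float64(0.506), np.float64(-0.059999999999999984), np.float64(8.0))
```

View pics/fit.png

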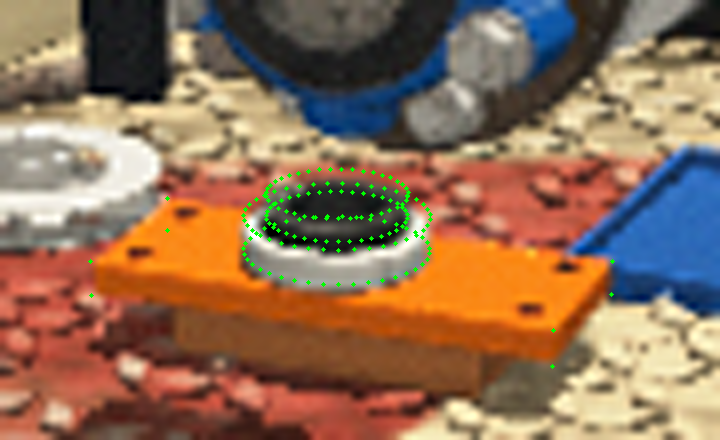

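Run:
```python
from h import *
b=read_camera('side')
W=np.array([onz(b,np.array(q)/8+[249.5,159.5],.032)[:2] for q in((185,212),(138,253),(567,267),(530,309))])*1000
d=W[0]+W[1]-W[2]-W[3];print(W.round(1),W.mean(0),np.degrees(np.arctan2(d[1],d[0])),np.linalg.norm(d)/2)
go(.513,-.064,.075,6)
```

```text
[[577.5 -72.3]
 [571.2 -31.7]
 [441.9 -90.7]
 [436.6 -52.1]] [506.77552936 -61.70011756] 8.155659628426754 136.4609001835128
row [0.013 0.556 0.294] 0.0206 yaw now 9.71 [0.4863 0.0724 0.1484]
```

```bash
python3 -m inch '[[1,0.013,0.2,0,0.01],[1,0.013,0.4,0.1,0.01],[1,0.013,0.556,0.2,0.01],[1,0.013,0.556,0.294,0.01],[1,0.013,0.556,0.294,0.01],[1,0.013,0.556,0.294,0.01],[1,0.013,0.556,0.294,0.01]]'
python3 -c "
from h import *
go(.513,-.064,.035,8)"
```

```text
t: 10.15
eef_pos: [0.5135, -0.0639, 0.076]
tool_rot: [-3.133, -0.217, -0.003]
wrist_force: [-0.9, -0.0, 0.6]
finger_gap: 0.994
grip_force: 0.0
row [-0.002  0.     0.164] -0.0005 yaw now 7.92 [ 0.5135 -0.0639  0.076 ]
```

```bash
python3 -m inch '[[1,-0.002,0,0.08,0],[1,-0.002,0,0.15,0],[1,-0.002,0,0.162,0],[1,-0.002,0,0.162,0],[1,-0.002,0,0.162,0],[-1,-0.002,0,0.162,0],[-1,-0.002,0,0.162,0],[-1,-0.002,0,0.162,0],[-1,-0.002,0,0.162,0],[-1,-0.002,0,0.162,0],[-1,-0.002,0,0.162,0]]' 15
```

```text
t: 11.25
eef_pos: [0.5125, -0.0654, 0.0348]
tool_rot: [-3.134, -0.212, -0.001]
wrist_force: [-0.7, 3.2, 5.7]
finger_gap: 0.688
grip_force: 15.1
```

```bash
python3 -m inch '[[-1,0,0,-0.02,0],[-1,0,0,-0.08,0],[-1,0,0,-0.2,0],[-1,0,0,-0.32,0],[-1,0,0,-0.32,0],[-1,0,0,-0.32,0]]'
python3 - <<'E'
from h import *
b=read_camera('side')
i=b['image'][100:230,220:360]
cv2.imwrite('pics/seal.png',cv2.resize(i[:,:,::-1],None,fx=4.5,fy=4.5,interpolation=cv2.INTER_CUBIC))
go(.412,-.210,.10,4)
E
```

```text
t: 11.85
eef_pos: [0.5123, -0.0669, 0.1147]
tool_rot: [3.134, 0.21, 0.001]
wrist_force: [-0.3, -0.4, -2.4]
finger_gap: 0.684
grip_force: 14.9
row [-0.472  0.515  0.056] 0.0205 yaw now 7.68 [ 0.5117 -0.0667  0.1139]
```

View pics/seal.png

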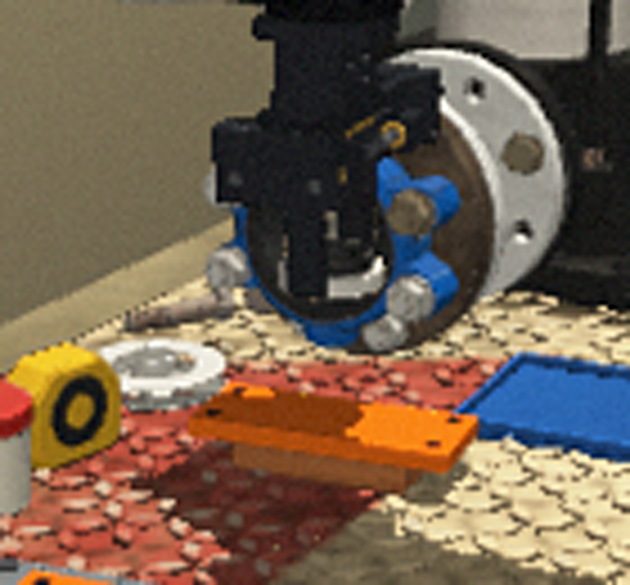

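The seal is held upright at about (332,275). I'm moving it to the tray.

```bash
python3 -m inch '[[-1,-0.1,0.1,0,0.02],[-1,-0.25,0.26,0,0.02],[-1,-0.38,0.4,0,0.02],[-1,-0.472,0.515,0.056,0.02],[-1,-0.472,0.515,0.056,0.02],[-1,-0.472,0.515,0.1,0.02],[-1,-0.472,0.515,0.2,0.02],[-1,-0.472,0.515,0.3,0.02],[-1,-0.472,0.515,0.35,0.02],[-1,-0.472,0.515,0.35,0.02],[-1,-0.472,0.515,0.35,0.02]]'
python3 -c "
from h import *
go(.412,-.211,.008,4)"
```

```text
t: 13.0
eef_pos: [0.4129, -0.2089, 0.0268]
tool_rot: [-3.139, -0.115, 0.001]
wrist_force: [0.3, -0.1, -1.1]
finger_gap: 0.687
grip_force: 14.9
row [-0.004  0.008  0.075] 0.0011 yaw now 4.19 [ 0.4129 -0.2089  0.0268]
```

```bash
python3 -m inch '[[-1,0,0.008,0.04,0],[-1,0,0.008,0.065,0],[-1,0,0.008,0.077,0],[-1,0,0.008,0.077,0],[-1,0,0.008,0.077,0],[0.6,0,0.008,0.077,0],[0.6,0,0.008,0.077,0],[0.6,0,0.008,0.077,0],[0.6,0,0.008,0.077,0],[0.6,0,0.008,-0.02,0],[0.6,0,0.008,-0.1,0],[1,0,0.008,-0.25,0],[1,0,0.008,-0.3,0],[1,0,0.008,-0.3,0]]'
python3 -c "
from h import *
go(.507,-.0605,.06,8)"
```

```text
t: 14.4
eef_pos: [0.4137, -0.2123, 0.1037]
tool_rot: [3.139, 0.11, 0.006]
wrist_force: [-0.1, 0.1, -0.9]
finger_gap: 0.997
grip_force: 0.0
row [ 0.415 -0.579  0.175] -0.0221 yaw now 4.03 [ 0.4137 -0.2123  0.1037]
```

```bash
python3 -m inch '[[1,0.1,-0.15,0,-0.022],[1,0.25,-0.35,0,-0.022],[1,0.35,-0.5,0,-0.022],[1,0.415,-0.579,0.1,-0.022],[1,0.415,-0.579,0.175,-0.022],[1,0.415,-0.579,0.175,-0.022],[1,0.415,-0.579,0.175,-0.022],[1,0.415,-0.579,0.175,-0.022]]'
python3 - <<'E'
from h import *
go(.507,-.0605,.021,8)
a=read_camera('top');b=read_camera('side')
i=np.hstack([a['image'][170:290,270:410],b['image'][140:260,260:400]])
cv2.imwrite('pics/tray.png',cv2.resize(i[:,:,::-1],None,fx=2.8,fy=2.8,interpolation=cv2.INTER_CUBIC))
for p in(a,b):
    r=spot_point(p,'seal');print(r[0]['confidence'],onz(p,r[0]['position'],.004) )if r else 0
E
```

```text
t: 15.2
eef_pos: [0.5055, -0.061, 0.0585]
tool_rot: [3.133, 0.219, -0.001]
wrist_force: [0.3, -0.2, 0.3]
finger_gap: 1.001
grip_force: 0.0
row [ 0.006 -0.001  0.15 ] -0.0001 yaw now 7.99 [ 0.5055 -0.061   0.0585]
0.61 [ 0.40328459 -0.19925997  0.004     ]
```

View pics/tray.png

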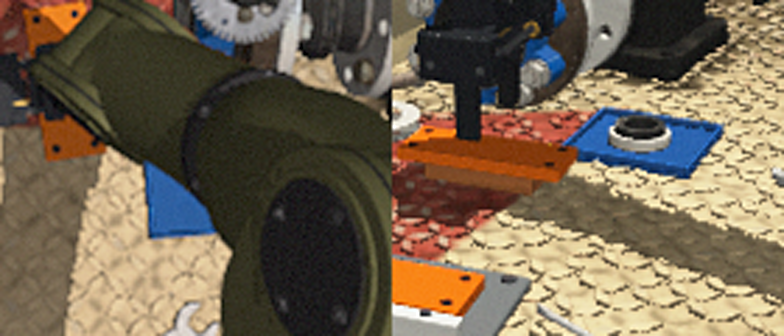

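The side half shows the seal upright and centred in the tray, at about (640,132). Next is the lower plate.

```bash
python3 -m inch '[[1,0.004,0,0.08,0],[1,0.004,0,0.14,0],[1,0.004,0,0.15,0],[1,0.004,0,0.15,0],[1,0.004,0,0.15,0],[-1,0.004,0,0.15,0],[-1,0.004,0,0.15,0],[-1,0.004,0,0.15,0],[-1,0.004,0,0.15,0],[-1,0.004,0,0.15,0],[-1,0.004,0,0.15,0],[-1,0.004,0,0.15,0]]' 25
python3 -c "
from h import *
go(.466,.194,.08,9.5,tuple(state()['eef_pos'])[:2]+(.15,8))"
```

```text
t: 16.6
eef_pos: [0.507, -0.0602, 0.021]
tool_rot: [3.133, 0.221, 0.0]
wrist_force: [-0.8, -0.8, 5.4]
finger_gap: 0.724
grip_force: 25.0
row [-0.021 -1.03   0.28 ] -0.0083 yaw now 8.0 [ 0.507  -0.0602  0.15  ]
```

```bash
python3 -m inch '[[-1,0,0,-0.04,0],[-1,0,0,-0.15,0],[-1,0,-0.1,-0.3,0],[-1,0,-0.3,-0.35,0],[-1,-0.01,-0.5,-0.35,-0.008],[-1,-0.02,-0.7,-0.35,-0.008],[-1,-0.02,-0.9,-0.35,-0.008],[-1,-0.02,-1,-0.3,-0.008],[-1,-0.02,-1,-0.24,-0.008],[-1,-0.02,-1,-0.24,-0.008],[-1,-0.02,-1,-0.24,-0.008]]'
python3 -c "
from h import *
go(.466,.194,.03,9.5)"
```

```text
t: 17.7
eef_pos: [0.4663, 0.1863, 0.0807]
tool_rot: [3.129, 0.26, -0.002]
wrist_force: [-0.3, 0.1, -3.0]
finger_gap: 0.725
grip_force: 25.0
row [ 0.004 -0.031  0.203] -0.0 yaw now 9.49 [0.4663 0.1863 0.0807]
```

```bash
python3 -m inch '[[-1,0.004,-0.03,0.1,0],[-1,0.004,-0.03,0.17,0],[-1,0.004,-0.03,0.205,0],[-1,0.004,-0.03,0.22,0],[-1,0.004,-0.03,0.22,0],[-1,0.004,-0.03,0.22,0]]'
python3 -c "
from h import *
go(.466,.194,.023,9.5)"
```

```text
t: 18.3
eef_pos: [0.467, 0.1945, 0.0263]
tool_rot: [-3.13, -0.259, -0.001]
wrist_force: [0.5, -0.8, -3.1]
finger_gap: 0.722
grip_force: 25.0
row [-0.004  0.001  0.013] -0.0002 yaw now 9.46 [0.467  0.1945 0.0263]
```

Now I'll lower, release, retreat up and move toward −y, turned ready to push.

```bash
python3 -m inch '[[-1,0,0,0.006,0],[-1,0,0,0.013,0],[-1,0,0,0.013,0],[0.7,0,0,0.013,0],[0.7,0,0,0.013,0],[0.7,0,0,0.013,0],[0.7,0,0,0.013,0],[0.7,0,0,0.013,0],[0.7,0,0,0.013,0],[0.7,0,0,-0.1,0],[0.7,0,0,-0.25,0],[-1,0,0.15,-0.25,0],[-1,0,0.35,-0.25,0],[-1,0,0.5,-0.25,0],[-1,0,0.5,-0.25,0],[-1,0,0.5,-0.25,0],[-1,0,0.5,-0.25,0]]'
python3 - <<'E'
from h import *
s=state();print(s['joint_positions'],s['t'])
a=read_camera('top');b=read_camera('side')
i=np.hstack([a['image'][150:270,150:290],b['image'][170:290,190:330]])
cv2.imwrite('pics/pile.png',cv2.resize(i[:,:,::-1],None,fx=2.8,fy=2.8,interpolation=cv2.INTER_CUBIC))
h=cv2.cvtColor(a['image'],cv2.COLOR_RGB2HSV)
o=cv2.inRange(h,(8,180,120),(20,255,255));o[:,260:]=0; print('orange',rect(a,o>0,.034))
E
```

```text
t: 20.0
eef_pos: [0.4872, 0.073, 0.0883]
tool_rot: [-3.129, -0.263, -0.001]
wrist_force: [-0.5, -0.0, 0.4]
finger_gap: 0.33
grip_force: 0.0
[-0.01702094  0.79998852 -0.36695713  2.07430368  0.72930742  0.39442712
 -2.37124838] 20.0
orange (array([468.7, 193.6]), array([ 64.7, 157.7]), np.float32(9.8))
```

View pics/pile.png

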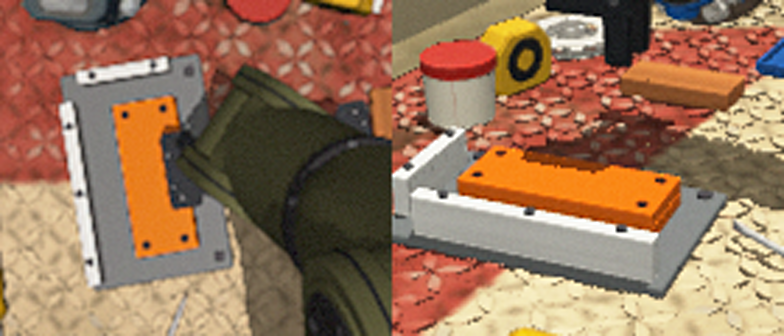

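The pile is neatly stacked on the board: at about (155,175) in the top half and (570,190) in the side half. To push along y, I'll turn the tool 90° so its stiff x axis lies along the push direction.

```bash
cat >> h.py <<'E'
C=np.array([.561,.282]);YA=9.5
def cw(x,y):
    a=np.radians(YA);return C+np.array([np.cos(a)*x-np.sin(a)*y,np.sin(a)*x+np.cos(a)*y])
def wc():
    s=state();a=np.radians(YA);d=np.array(s['eef_pos'][:2])-C;f=np.array(s['wrist_force'])
    r=lambda v:np.round([np.cos(a)*v[0]+np.sin(a)*v[1],-np.sin(a)*v[0]+np.cos(a)*v[1]],4)
    print('corner frame pos',r(d),'z',round(s['eef_pos'][2],4),'F',r(f).round(1),'t',s['t'])
E
python3 -c "
from h import *
wc();go(*cw(-.106,-.137),.08,-80.5)"
```

```text
corner frame pos [-0.1074 -0.1936] z 0.0883 F [0.6 1.2] t 20.1
row [ 0.006 -0.226  0.033] 0.501 yaw now 9.68 [0.4871 0.0733 0.0883]
```

```bash
python3 -m inch '[[-1,0,0,0,0.5],[-1,0,0,0,0.5],[-1,0,0,0,0.5],[-1,0,0,0,0.5],[-1,0,0,0,0.5],[-1,0,0,0,0.5],[-1,0,0,0,0.5],[-1,0,0,0,0.5],[-1,0,0,0,0.5],[-1,0,0,0,0.5],[-1,0,0,0,0.5],[-1,0,0,0,0.5],[-1,0,-0.22,0,0.5],[-1,0,-0.22,0,0.5],[-1,0,-0.22,0,0.5],[-1,0,-0.22,0,0.5]]' 30
python3 -c "
from h import *
wc();go(*cw(-.106,-.135),.014,-80.5)"
```

```text
t: 21.7
eef_pos: [0.4781, 0.1253, 0.0882]
tool_rot: [2.399, -2.027, 0.001]
wrist_force: [0.4, -0.1, 0.4]
finger_gap: 0.002
grip_force: 0.0
corner frame pos [-0.1076 -0.1408] z 0.0882 F [ 0.4 -0.2] t 21.7
row [-0.023 -0.007  0.297] 0.0006 yaw now -80.4 [0.4781 0.1253 0.0882]
```

```bash
python3 -m inch '[[-1,-0.016,-0.006,0.15,0],[-1,-0.016,-0.006,0.25,0],[-1,-0.016,-0.006,0.297,0],[-1,-0.016,-0.006,0.297,0],[-1,-0.016,-0.006,0.297,0]]'
python3 -c "
from h import *
wc()"
```

```text
t: 22.2
eef_pos: [0.4794, 0.1289, 0.0145]
tool_rot: [-2.397, 2.031, -0.001]
wrist_force: [0.2, 0.3, -0.1]
finger_gap: 0.005
grip_force: 0.0
corner frame pos [-0.1058 -0.1375] z 0.0145 F [0.2 0.2] t 22.2
```

```bash
python3 -m inch '[[-1,-0.02,0,0,0],[-1,-0.04,0,0,0],[-1,-0.06,0,0,0],[-1,-0.075,0,0,0],[-1,-0.09,0,0,0],[-1,-0.105,0,0,0],[-1,-0.12,0,0,0],[-1,-0.135,0,0,0],[-1,-0.15,0,0,0],[-1,-0.165,0,0,0],[-1,-0.18,0,0,0],[-1,-0.19,0,0,0],[-1,-0.2,0,0,0],[-1,-0.2,0,0,0]]'
python3 -c "
from h import *
wc()"
```

```text
t: 23.6
eef_pos: [0.4712, 0.1781, 0.0141]
tool_rot: [2.397, -2.031, 0.003]
wrist_force: [0.6, -4.6, 2.8]
finger_gap: 0.009
grip_force: 2.3
corner frame pos [-0.1057 -0.0876] z 0.0141 F [-0.1 -4.6] t 23.6
```

```bash
python3 -m inch '[[-1,-0.006,0,0,0],[-1,-0.012,0,0,0],[-1,-0.018,0,0,0],[-1,-0.024,0,0,0],[-1,-0.03,0,0,0],[-1,-0.03,0,0,0]]'
python3 -c "
from h import *
wc()"
```

```text
t: 24.2
eef_pos: [0.4699, 0.1854, 0.0142]
tool_rot: [2.396, -2.031, 0.003]
wrist_force: [1.3, -4.9, 2.8]
finger_gap: 0.005
grip_force: 2.5
corner frame pos [-0.1057 -0.0802] z 0.0142 F [ 0.4 -5. ] t 24.2
```

```bash
python3 -m inch '[[-1,-0.004,0,0,0],[-1,-0.008,0,0,0],[-1,-0.012,0,0,0],[-1,-0.016,0,0,0],[-1,-0.016,0,0,0]]'
python3 -c "
from h import *
wc()"
python3 -m inch '[[-1,-0.004,0,0,0],[-1,-0.008,0,0,0],[-1,-0.008,0,0,0]]'
python3 -c "
from h import *
wc()"
```

```text
t: 24.7
eef_pos: [0.4693, 0.1892, 0.0141]
tool_rot: [2.396, -2.031, 0.003]
wrist_force: [0.7, -4.7, 3.8]
finger_gap: 0.006
grip_force: 2.6
corner frame pos [-0.1058 -0.0764] z 0.0141 F [-0.1 -4.8] t 24.7
t: 25.0
eef_pos: [0.4691, 0.1901, 0.0141]
tool_rot: [2.395, -2.031, 0.005]
wrist_force: [1.8, -6.3, 4.5]
finger_gap: 0.005
grip_force: 3.6
corner frame pos [-0.1058 -0.0755] z 0.0141 F [ 0.7 -6.5] t 25.0
```

```bash
python3 -m inch '[[-1,-0.004,0,0,0],[-1,-0.008,0,0,0],[-1,-0.008,0,0,0]]'
python3 -c "
from h import *
wc()"
python3 -m inch '[[-1,-0.004,0,0,0],[-1,-0.004,0,0,0]]'
python3 -c "
from h import *
wc()"
```

```text
t: 25.3
eef_pos: [0.469, 0.1906, 0.0142]
tool_rot: [2.393, -2.032, 0.008]
wrist_force: [0.6, -9.8, 3.7]
finger_gap: 0.004
grip_force: 4.9
corner frame pos [-0.1058 -0.0749] z 0.0142 F [-1.  -9.7] t 25.3
t: 25.5
eef_pos: [0.469, 0.1906, 0.0142]
tool_rot: [2.391, -2.033, 0.009]
wrist_force: [0.6, -11.4, 3.3]
finger_gap: 0.003
grip_force: 5.7
corner frame pos [-0.1058 -0.0749] z 0.0142 F [ -1.3 -11.4] t 25.5
```

Firmly home on the long fence at about 11 N. I'm backing off and going round to the end.

```bash
python3 -m inch '[[-1,0.02,0,0,0],[-1,0.08,0,0,0],[-1,0.1,0,-0.1,0],[-1,0.1,0,-0.3,0],[-1,0.1,0,-0.3,-0.5],[-1,0.1,0,-0.3,-0.5],[-1,0.1,0,-0.3,-0.5],[-1,0.1,0,-0.3,-0.5],[-1,0.1,0,-0.3,-0.5],[-1,0.1,0,-0.3,-0.5],[-1,0.1,0,-0.3,-0.5],[-1,0.1,0,-0.3,-0.5],[-1,0.1,0,-0.3,-0.5],[-1,0.1,0,-0.3,-0.5],[-1,0.1,0,-0.3,-0.5],[-1,0.1,0,-0.3,-0.5],[-1,0.1,0,-0.3,-0.5]]'
python3 - <<'E'
from h import *
wc();go(*cw(-.225,-.034),.06,9.5)
a=read_camera('top')
h=cv2.cvtColor(a['image'],cv2.COLOR_RGB2HSV)
o=cv2.inRange(h,(8,180,120),(20,255,255));o[:,260:]=0; print('orange',rect(a,o>0,.034))
E
```

```text
t: 27.2
eef_pos: [0.4717, 0.1716, 0.0889]
tool_rot: [-3.13, -0.259, 0.001]
wrist_force: [0.2, -0.0, -0.1]
finger_gap: 0.004
grip_force: 0.0
corner frame pos [-0.1063 -0.0941] z 0.0889 F [ 0.2 -0. ] t 27.2
row [-0.475 -0.24   0.116] -0.0002 yaw now 9.47 [0.4717 0.1716 0.0889]
orange (array([534.5, 252.4]), array([ 9.1, 48.2]), np.float32(-77.5))
```

```bash
python3 -m inch '[[-1,-0.2,-0.1,0,0],[-1,-0.4,-0.24,0,0],[-1,-0.475,-0.24,0,0],[-1,-0.475,-0.24,0,0],[-1,-0.475,-0.24,0,0],[-1,-0.475,-0.24,0.12,0],[-1,-0.475,-0.24,0.24,0],[-1,-0.475,-0.24,0.299,0],[-1,-0.475,-0.24,0.299,0],[-1,-0.475,-0.24,0.299,0]]'
python3 - <<'E'
from h import *
wc()
a=read_camera('top')
h=cv2.cvtColor(a['image'],cv2.COLOR_RGB2HSV)
o=cv2.inRange(h,(8,180,120),(20,255,255));o[:,260:]=0; print('orange',rect(a,o>0,.034))
E
```

```text
t: 28.25
eef_pos: [0.3646, 0.221, 0.0297]
tool_rot: [3.114, 0.257, -0.049]
wrist_force: [-0.8, 0.5, 0.7]
finger_gap: 0.006
grip_force: 0.0
corner frame pos [-0.2038 -0.0278] z 0.0297 F [-0.7  0.6] t 28.25
orange (array([467.1, 232.9]), array([ 64.6, 149.1]), np.float32(9.8))
```

Run:
```python
from h import *
s,M=tool();print(np.round(s['joint_positions'],3));print(M.round(3));go(*cw(-.199,-.034),.014,9.5)
```

```text
[-0.677  0.893  0.043  2.261 -1.     0.044 -1.059]
[[ 0.987  0.161 -0.03 ]
 [ 0.16  -0.987 -0.019]
 [-0.033  0.014 -0.999]]
row [0.022 0.024 0.066] -0.0015 yaw now 9.23 [0.3639 0.2207 0.0305]
```

```bash
python3 -m inch '[[-1,0.06,0,-0.16,0],[-1,0.06,0,-0.16,0],[-1,0.06,0,-0.16,0.1],[-1,0.06,0,-0.16,0.2],[-1,0.06,0,-0.16,0.25],[-1,0.06,0,-0.16,0.3],[-1,0.06,0,-0.16,0.35],[-1,0.06,0,-0.16,0.4],[-1,0.06,0,-0.16,0.45],[-1,0.06,0,-0.16,0.5],[-1,0.06,0,-0.16,0.5],[-1,0.06,0,-0.16,0.5]]'
python3 - <<'E'
from h import *
s,M=tool();print(np.round(s['joint_positions'],3));wc();print(M.round(3))
E
```

```text
t: 29.5
eef_pos: [0.3786, 0.2241, 0.071]
tool_rot: [2.433, -1.935, -0.02]
wrist_force: [-0.0, 0.2, 0.3]
finger_gap: 0.007
grip_force: 0.0
[-0.814  0.834  0.296  2.219 -0.991  0.264 -2.544]
corner frame pos [-0.1894 -0.027 ] z 0.071 F [0.  0.2] t 29.5
[[ 0.225 -0.974 -0.031]
 [-0.974 -0.225 -0.018]
 [ 0.011  0.034 -0.999]]
```

```bash
cat > k.py <<'E'
from h import *
from scipy.optimize import least_squares
D=[([1.2,.689,-.195,1.565,.157,.902,-.215],[.2458,-.5739,.2379],None),
([-.01702,.79999,-.36696,2.0743,.7293,.39443,-2.37125],[.4872,.073,.0883],[-3.129,-.263,-.001]),
([-.677,.893,.043,2.261,-1.,.044,-1.059],[.3639,.2207,.0305],None),
([-.814,.834,.296,2.219,-.991,.264,-2.544],[.3786,.2241,.071],None)]
def fk(q,L):
    o=[R.from_euler('z',q[0]),R.from_euler('y',q[1]),R.from_euler('z',q[2]),R.from_euler('y',q[3]),R.from_euler('z',q[4]),R.from_euler('y',q[5]),R.from_euler('z',q[6])]
    A=o[0]*o[1]*o[2];B=A*o[3]*o[4];Cc=B*o[5]*o[6]
    return np.array([0,0,L[0]])+A.apply([L[4],0,L[1]])+B.apply([0,0,L[2]])+Cc.apply([0,0,L[3]]),Cc
E
python3 - <<'E'
from k import *
best=None
import itertools
for sg in itertools.product([1,-1],repeat=7):
  for off in np.arange(4)*np.pi/2:
    f=lambda L:np.concatenate([fk(np.array(sg)*np.array(q)+[off]+[0]*6 if 0 else np.array(sg)*np.array(q)+np.array([off,0,0,0,0,0,0]),L)[0]-p for q,p,_ in D])
    r=least_squares(f,[.33,.35,.35,.25,0])
    if best is None or r.cost<best[0]: best=(r.cost,sg,off,r.x,np.abs(r.fun).max())
print(best)
E
```

```text
(np.float64(0.0023267043597802366), (-1, -1, 1, -1, 1, 1, -1), np.float64(3.141592653589793), array([-0.60789604,  1.13552293,  0.70625763, -0.10727132,  0.69979454]), np.float64(0.041296023538057225))
```

Run:
```python
from k import *
import itertools
M1=np.array([[.919,.394,-.001],[.394,-.919,.002],[0,-.002,-1]])
M3=np.array([[.987,.161,-.03],[.16,-.987,-.019],[-.033,.014,-.999]]);M4=np.array([[.225,-.974,-.031],[-.974,-.225,-.018],[.011,.034,-.999]])
Ms=[M1,R.from_rotvec([-3.129,-.263,-.001]).as_matrix(),M3,M4]
res=[]
for sg in itertools.product([1,-1],repeat=7):
    A=[fk(np.array(sg)*np.array(q),[0]*5)[1].as_matrix() for q,_,_ in D]
    # base yaw/tool yaw offset: compare z column tilt and relative rotations with fixed tool offset
    T=[a.T@m for a,m in zip(A,Ms)]  # if base offset 0 -> constant
    e=sum(np.linalg.norm(T[0]-t) for t in T[1:]);res.append((round(e,3),sg,T[0].round(2).tolist()))
for r in sorted(res)[:4]: print(r)
sg=sorted(res)[0][1]
def f(L):
    o=[]
    for q,p,_ in D:
        q=np.array(sg)*q
        A=R.from_euler('z',q[0]);B=A*R.from_euler('y',q[1]);E=B*R.from_euler('z',q[2]);F=E*R.from_euler('y',q[3]);G=F*R.from_euler('z',q[4]);H=G*R.from_euler('y',q[5])
        o.append(np.array([0,0,L[0]])+E.apply([L[4],0,L[1]])+G.apply([0,0,L[2]])+F.apply([L[5],0,0])+H.apply([L[6],0,L[3]])-p)
    return np.concatenate(o)
r=least_squares(f,[.33,.35,.35,.25,0,0,0]);print(r.x.round(4),np.abs(r.fun).max())
```

```text
(np.float64(0.014), (-1, 1, -1, 1, -1, 1, -1), [[0.0, -1.0, 0.0], [1.0, 0.0, -0.0], [0.0, 0.0, 1.0]])
(np.float64(0.208), (-1, -1, -1, -1, -1, -1, -1), [[0.0, -1.0, 0.0], [1.0, 0.0, 0.0], [-0.0, 0.0, 1.0]])
(np.float64(2.425), (-1, -1, 1, -1, -1, -1, -1), [[0.29, -0.96, -0.03], [0.92, 0.29, -0.24], [0.24, 0.05, 0.97]])
(np.float64(2.455), (-1, 1, 1, 1, -1, 1, -1), [[0.29, -0.96, 0.03], [0.92, 0.29, 0.24], [-0.24, -0.04, 0.97]])
[-0.126   0.7289  0.3671  0.1349 -0.2681 -0.0011 -0.0837] 0.0299366465799783
```

Run:
```python
from k import *
import itertools
sg=np.array([-1,1,-1,1,-1,1,-1])
def rows(q):
    q=sg*q;A=R.from_euler('z',q[0]);E=A*R.from_euler('y',q[1])*R.from_euler('z',q[2]);B=A*R.from_euler('y',q[1]);F=E*R.from_euler('y',q[3]);G=F*R.from_euler('z',q[4]);H=G*R.from_euler('y',q[5])
    f={'h':np.array([0,0,1])}
    for n,X in zip('ABEFGH',(A,B,E,F,G,H)):
        for i,c in enumerate('xyz'): f[n+c]=X.as_matrix()[:,i]
    return f
base=['h','Ez','Gz','Hz'];opt=['Ax','Ay','By','Bx','Ex','Ey','Fx','Fy','Gx','Gy','Hx','Hy']
out=[]
for k in(0,1,2,3):
  for c in itertools.combinations(opt,k):
    ns=base+list(c);Am=np.vstack([np.array([rows(q)[n] for n in ns]).T for q,_,_ in D]);y=np.concatenate([p for _,p,_ in D])
    s=np.linalg.lstsq(Am,y,rcond=None)[0];out.append((np.abs(Am@s-y).max(),k,dict(zip(ns,s.round(3)))))
for k in range(4): 
    for o in sorted([o for o in out if o[1]==k],key=lambda o:o[0])[:3]: print(o)
```

```text
(np.float64(0.04105345151431526), 0, {'h': np.float64(0.076), 'Ez': np.float64(0.56), 'Gz': np.float64(0.337), 'Hz': np.float64(0.061)})
(np.float64(0.004298115599473559), 1, {'h': np.float64(0.188), 'Ez': np.float64(0.558), 'Gz': np.float64(0.344), 'Hz': np.float64(0.163), 'Ey': np.float64(-0.045)})
(np.float64(0.004298115599473573), 1, {'h': np.float64(0.188), 'Ez': np.float64(0.558), 'Gz': np.float64(0.344), 'Hz': np.float64(0.163), 'Fy': np.float64(-0.045)})
(np.float64(0.006884511936410473), 1, {'h': np.float64(0.618), 'Ez': np.float64(0.572), 'Gz': np.float64(0.341), 'Hz': np.float64(0.608), 'By': np.float64(-0.046)})
(np.float64(0.00043033562659035296), 2, {'h': np.float64(0.359), 'Ez': np.float64(0.564), 'Gz': np.float64(0.343), 'Hz': np.float64(0.34), 'Ay': np.float64(-0.018), 'Ey': np.float64(-0.028)})
(np.float64(0.0004303356265904362), 2, {'h': np.float64(0.359), 'Ez': np.float64(0.564), 'Gz': np.float64(0.343), 'Hz': np.float64(0.34), 'By': np.float64(-0.018), 'Fy': np.float64(-0.028)})
(np.float64(0.000430335626590686), 2, {'h': np.float64(0.359), 'Ez': np.float64(0.564), 'Gz': np.float64(0.343), 'Hz': np.float64(0.34), 'By': np.float64(-0.018), 'Ey': np.float64(-0.028)})
(np.float64(0.00019770246891766263), 3, {'h': np.float64(0.379), 'Ez': np.float64(0.563), 'Gz': np.float64(0.342), 'Hz': np.float64(0.36), 'By': np.float64(-0.019), 'Ex': np.float64(0.002), 'Ey': np.float64(-0.027)})
(np.float64(0.0001977024689176904), 3, {'h': np.float64(0.379), 'Ez': np.float64(0.563), 'Gz': np.float64(0.342), 'Hz': np.float64(0.36), 'Ay': np.float64(-0.019), 'Ex': np.float64(0.002), 'Ey': np.float64(-0.027)})
(np.float64(0.0001977024689176904), 3, {'h': np.float64(0.379), 'Ez': np.float64(0.563), 'Gz': np.float64(0.342), 'Hz': np.float64(0.36), 'By': np.float64(-0.019), 'Ex': np.float64(0.002), 'Fy': np.float64(-0.027)})
```

```bash
cat >> k.py <<'E'
sg=np.array([-1,1,-1,1,-1,1,-1])
lo=np.array([-3.01,-.46,-1.47,.13,-1,.04,-2.66]);hi=np.array([3.01,2.08,1.51,2.56,4.14,2.09,2.66])
TO=np.array([[0,-1,0],[1,0,0],[0,0,1.]])
def FK(q):
    q=sg*q;e=R.from_euler
    B=e('z',q[0])*e('y',q[1]);E=B*e('z',q[2]);F=E*e('y',q[3]);G=F*e('z',q[4]);H=G*e('y',q[5])*e('z',q[6])
    return np.array([0,0,.359])+B.apply([0,-.018,0])+E.apply([0,-.028,.564])+G.apply([0,0,.343])+H.apply([0,0,.34]),H.as_matrix()@TO
def ik(x,y,z,yaw,q0):
    a=np.radians(yaw);T=np.array([[np.cos(a),np.sin(a),0],[np.sin(a),-np.cos(a),0],[0,0,-1]])
    def f(q):
        p,M=FK(q);return np.r_[(p-[x,y,z])*5,R.from_matrix(M.T@T).as_rotvec()]
    r=least_squares(f,np.clip(q0,lo+.01,hi-.01),bounds=(lo+.005,hi-.005));return np.abs(r.fun).max(),r.x
E
python3 - <<'E'
from k import *
rng=np.random.default_rng(0)
for X in(-.205,-.195,-.171):
  for yaw in(9.5,-170.5,-80.5,99.5):
    S=[]
    for i in range(25):
        e,q=ik(*cw(X,-.034),.014,yaw,rng.uniform(lo,hi))
        if e<2e-3:S.append(q)
    S=sorted(S,key=lambda q:q[4]);print(X,yaw,len(S));[print('  ',S[i].round(2)) for i in sorted({0,len(S)//2,len(S)-1}) if S]
E
```

```text
-0.205 9.5 5
   [-0.45  0.94 -0.32  2.29  1.82  0.27  2.41]
   [-0.64  0.93 -0.    2.3   3.14  0.09  1.1 ]
   [-0.7   0.94  0.1   2.31  3.82  0.13  0.42]
-0.205 -170.5 12
   [ 0.05  1.35 -1.36  2.27  1.53  1.26 -0.45]
   [-0.56  0.93 -0.13  2.3   2.25  0.13 -1.16]
   [-0.69  0.94  0.09  2.31  3.75  0.12 -2.65]
-0.205 -80.5 11
   [-0.14  1.07 -0.86  2.28  1.58  0.73  1.07]
   [-0.54  0.93 -0.16  2.3   2.13  0.15  0.53]
   [-0.77  0.95  0.21  2.31  4.13  0.2  -1.46]
-0.205 99.5 14
   [ 0.04  1.33 -1.33  2.27  1.53  1.23 -2.03]
   [-0.42  0.94 -0.37  2.29  1.77  0.3  -2.25]
   [-0.77  0.95  0.21  2.31  4.13  0.2   1.69]
-0.195 9.5 10
   [-0.26  0.99 -0.61  2.26  1.59  0.5   2.65]
   [-0.61  0.93 -0.04  2.28  2.68  0.07  1.57]
   [-0.72  0.94  0.15  2.28  4.13  0.14  0.12]
-0.195 -170.5 15
   [ 0.08  1.4  -1.43  2.24  1.52  1.36 -0.41]
   [-0.5   0.93 -0.22  2.27  1.82  0.18 -0.72]
   [-0.64  0.93  0.02  2.28  3.4   0.07 -2.3 ]
-0.195 -80.5 13
   [ 0.08  1.41 -1.45  2.24  1.52  1.38  1.16]
   [-0.14  1.07 -0.84  2.25  1.56  0.71  1.12]
   [-0.72  0.94  0.15  2.28  4.13  0.14 -1.46]
-0.195 99.5 19
   [ 0.01  1.23 -1.18  2.24  1.53  1.06 -1.99]
   [-0.57  0.93 -0.1   2.27  2.18  0.1  -2.65]
   [-0.72  0.94  0.15  2.28  4.13  0.14  1.69]
-0.171 9.5 0
-0.171 -170.5 14
   [-0.57  0.93 -0.06  2.21  1.41  0.05 -0.28]
   [-0.27  0.98 -0.56  2.19  1.47  0.46 -0.33]
   [ 0.06  1.3  -1.29  2.18  1.5   1.19 -0.33]
-0.171 -80.5 6
   [-0.57  0.93 -0.06  2.21  1.4   0.05  1.3 ]
   [-0.29  0.97 -0.52  2.19  1.47  0.42  1.24]
   [ 0.03  1.24 -1.19  2.18  1.5   1.08  1.24]
-0.171 99.5 14
   [-0.57  0.93 -0.06  2.21  1.4   0.05 -1.85]
   [-0.29  0.97 -0.53  2.19  1.47  0.43 -1.9 ]
   [ 0.1   1.43 -1.46  2.18  1.51  1.4  -1.9 ]
```

```bash
cat >> k.py <<'E'
def step(q,p,T,lam):
    """several DLS iterations toward pose"""
    for _ in range(20):
        P,M=FK(q);e=np.r_[p-P,M@R.from_matrix(M.T@T).as_rotvec()]
        n=np.linalg.norm(e)
        if n<1e-5:break
        e*=min(1,.02/n) if n>.02 else 1
        J=np.zeros((6,7))
        for i in range(7):
            d=np.zeros(7);d[i]=1e-5;P2,M2=FK(q+d);J[:3,i]=(P2-P)/1e-5;J[3:,i]=M@R.from_matrix(M.T@M2).as_rotvec()/1e-5
        q=np.clip(q+J.T@np.linalg.solve(J@J.T+lam**2*np.eye(6),e),lo,hi)
    return q
def Tz(yaw):
    a=np.radians(yaw);return np.array([[np.cos(a),np.sin(a),0],[np.sin(a),-np.cos(a),0],[0,0,-1]])
def sim(q,wps,lam=.02):
    """wps: list of (corner x,y,z,yaw); interpolate from FK(q)"""
    P,M=FK(q);a=np.degrees(np.arctan2(M[1,0],M[0,0]));c=np.radians(YA);d=P[:2]-C
    cur=np.array([np.cos(c)*d[0]+np.sin(c)*d[1],-np.sin(c)*d[0]+np.cos(c)*d[1],P[2],a])
    for w in wps:
        w=np.array(w,float);N=int(max(2,np.linalg.norm(w[:3]-cur[:3])/.01,abs(w[3]-cur[3])/4))
        for t in np.linspace(0,1,N+1)[1:]:
            v=cur+(w-cur)*t;q=step(q,np.r_[cw(*v[:2]),v[2]],Tz(v[3]),lam)
        P,M=FK(q);print(w,q.round(2),'err mm',(1000*np.linalg.norm(P-np.r_[cw(*w[:2]),w[2]])).round(1),'tilt',np.degrees(np.arccos(-M[2,2])).round(1));cur=w
    return q
E
python3 - <<'E'
from k import *
for lam in(.02,.1):
    q=sim(np.array(D[1][0]),[(-.107,-.194,.088,-80.3),(-.107,-.137,.014,-80.3),(-.106,-.075,.014,-80.4),(-.106,-.1,.014,-80.5),(-.106,-.094,.089,-80.5),(-.106,-.094,.089,9.5),(-.225,-.034,.089,9.5),(-.225,-.034,.014,9.5)],lam)
E
```

```text
[ -0.107  -0.194   0.088 -80.3  ] [-0.37  0.8   0.22  2.09 -0.55  0.3  -2.66] err mm 0.0 tilt nan
[-1.07e-01 -1.37e-01  1.40e-02 -8.03e+01] [-0.42  0.94  0.11  2.1  -0.67  0.14 -2.66] err mm 0.0 tilt 0.0
[-1.06e-01 -7.50e-02  1.40e-02 -8.04e+01] [-0.58  0.95  0.17  2.07 -0.8   0.19 -2.66] err mm 0.0 tilt nan
[-1.06e-01 -1.00e-01  1.40e-02 -8.05e+01] [-0.52  0.95  0.15  2.08 -0.79  0.17 -2.63] err mm 0.0 tilt 0.0
[ -0.106  -0.094   0.089 -80.5  ] [-0.65  0.83  0.35  2.07 -0.76  0.38 -2.66] err mm 0.0 tilt nan
[-0.106 -0.094  0.089  9.5  ] [-0.46  0.79  0.03  2.06 -0.08  0.3  -1.77] err mm 0.0 tilt 0.0
[-0.225 -0.034  0.089  9.5  ] [-0.67  0.75  0.01  2.34 -0.18  0.05 -1.89] err mm 0.0 tilt 0.0
[-0.225 -0.034  0.014  9.5  ] [-0.64  0.92 -0.03  2.36 -0.18  0.04 -1.89] err mm 59.8 tilt 10.1
[ -0.107  -0.194   0.088 -80.3  ] [-0.37  0.8   0.22  2.09 -0.55  0.3  -2.66] err mm 0.0 tilt 0.0
[-1.07e-01 -1.37e-01  1.40e-02 -8.03e+01] [-0.42  0.94  0.11  2.1  -0.67  0.14 -2.66] err mm 0.0 tilt 0.0
[-1.06e-01 -7.50e-02  1.40e-02 -8.04e+01] [-0.58  0.95  0.17  2.07 -0.8   0.19 -2.66] err mm 0.0 tilt 0.0
[-1.06e-01 -1.00e-01  1.40e-02 -8.05e+01] [-0.52  0.95  0.15  2.08 -0.79  0.17 -2.63] err mm 0.0 tilt 0.0
[ -0.106  -0.094   0.089 -80.5  ] [-0.65  0.83  0.35  2.07 -0.76  0.38 -2.66] err mm 0.0 tilt 0.0
[-0.106 -0.094  0.089  9.5  ] [-0.46  0.79  0.03  2.06 -0.08  0.3  -1.77] err mm 0.0 tilt 0.0
[-0.225 -0.034  0.089  9.5  ] [-0.67  0.75  0.01  2.34 -0.18  0.05 -1.89] err mm 0.0 tilt 0.0
[-0.225 -0.034  0.014  9.5  ] [-0.65  0.91 -0.03  2.34 -0.18  0.04 -1.89] err mm 47.4 tilt 8.8k.py:45: RuntimeWarning: invalid value encountered in arccos
  P,M=FK(q);print(w,q.round(2),'err mm',(1000*np.linalg.norm(P-np.r_[cw(*w[:2]),w[2]])).round(1),'tilt',np.degrees(np.arccos(-M[2,2])).round(1));cur=w
```

```bash
python3 - 2>/dev/null <<'E'
from k import *
q0=np.array(state()['joint_positions'])
for P in((-.19,-.03,.071),(-.2,-.034,.06),(-.2,-.034,.10),(-.15,-.12,.08)):
    print(P);sim(q0,[(*P,-77),(*P,9.5),(*P,99.5),(*P,189.5),(-.215,-.034,.06,189.5),(-.207,-.034,.014,189.5),(-.195,-.034,.014,189.5),(-.171,-.034,.014,189.5)])
E
```

```text
(-0.19, -0.03, 0.071)
[-1.9e-01 -3.0e-02  7.1e-02 -7.7e+01] [-0.74  0.81  0.17  2.26 -1.    0.15 -2.54] err mm 0.0 tilt 0.0
[-0.19  -0.03   0.071  9.5  ] [-0.65  0.8   0.03  2.25 -0.27  0.09 -1.77] err mm 0.0 tilt 0.0
[-1.90e-01 -3.00e-02  7.10e-02  9.95e+01] [-0.59  0.8  -0.08  2.25  0.51  0.11 -0.98] err mm 0.0 tilt 0.0
[-1.900e-01 -3.000e-02  7.100e-02  1.895e+02] [-0.41  0.81 -0.37  2.24  1.14  0.29 -0.05] err mm 0.0 tilt 0.0
[-2.150e-01 -3.400e-02  6.000e-02  1.895e+02] [-0.55  0.82 -0.16  2.32  1.5   0.12 -0.43] err mm 0.0 tilt 0.0
[-2.070e-01 -3.400e-02  1.400e-02  1.895e+02] [-0.43  0.94 -0.35  2.3   1.8   0.29 -0.72] err mm 0.0 tilt 0.0
[-1.950e-01 -3.400e-02  1.400e-02  1.895e+02] [-0.46  0.93 -0.28  2.27  1.74  0.23 -0.64] err mm 0.0 tilt 0.0
[-1.710e-01 -3.400e-02  1.400e-02  1.895e+02] [-0.57  0.93 -0.06  2.21  1.42  0.05 -0.29] err mm 0.1 tilt 0.0
(-0.2, -0.034, 0.06)
[-2.0e-01 -3.4e-02  6.0e-02 -7.7e+01] [-0.67  0.83  0.06  2.29 -1.    0.05 -2.55] err mm 0.0 tilt 0.0
[-0.2   -0.034  0.06   9.5  ] [-0.64  0.82  0.01  2.29 -0.25  0.04 -1.79] err mm 1.8 tilt 0.3
[-2.00e-0
[... 1679 characters left out ...]
 2.2  -0.19  0.16 -1.63] err mm 0.0 tilt 0.0
[-1.50e-01 -1.20e-01  8.00e-02  9.95e+01] [-0.32  0.78 -0.15  2.19  0.56  0.2  -0.81] err mm 0.0 tilt 0.0
[-1.500e-01 -1.200e-01  8.000e-02  1.895e+02] [-0.1   0.82 -0.52  2.18  1.08  0.42  0.23] err mm 0.0 tilt 0.0
[-2.150e-01 -3.400e-02  6.000e-02  1.895e+02] [-0.43  0.83 -0.37  2.31  1.47  0.27 -0.41] err mm 0.0 tilt 0.0
[-2.070e-01 -3.400e-02  1.400e-02  1.895e+02] [-0.38  0.95 -0.43  2.3   1.74  0.35 -0.66] err mm 0.0 tilt 0.0
[-1.950e-01 -3.400e-02  1.400e-02  1.895e+02] [-0.4   0.94 -0.38  2.26  1.67  0.31 -0.57] err mm 0.0 tilt 0.0
[-1.710e-01 -3.400e-02  1.400e-02  1.895e+02] [-0.43  0.93 -0.28  2.2   1.46  0.23 -0.33] err mm 0.0 tilt 0.0
```

```bash
python3 -c "
from h import *
go(*cw(-.15,-.12),.085,9.5)"
```

```text
row [ 0.381 -0.135 -0.056] -0.4804 yaw now -76.98 [0.3786 0.2241 0.071 ]
```

```bash
python3 -m inch '[[-1,0.19,-0.07,-0.056,0],[-1,0.381,-0.135,-0.056,0],[-1,0.381,-0.135,-0.056,0],[-1,0.381,-0.135,-0.056,-0.75],[-1,0.381,-0.135,-0.056,-0.75],[-1,0.381,-0.135,-0.056,-0.75],[-1,0.381,-0.135,-0.056,-0.75],[-1,0.381,-0.135,-0.056,-0.75],[-1,0.381,-0.135,-0.056,-0.75],[-1,0.381,-0.135,-0.056,-0.75],[-1,0.381,-0.135,-0.056,-0.75],[-1,0.381,-0.135,-0.056,-0.75],[-1,0.381,-0.135,-0.056,-0.75],[-1,0.381,-0.135,-0.056,-0.75],[-1,0.381,-0.135,-0.056,-0.75],[-1,0.381,-0.135,-0.056,-0.75],[-1,0.381,-0.135,-0.056,-0.75],[-1,0.381,-0.135,-0.056,-0.75],[-1,0.381,-0.135,-0.056,-0.75],[-1,0.381,-0.135,-0.056,-0.75]]'
python3 - 2>/dev/null <<'E'
from k import *
s,M=tool();q=np.array(s['joint_positions']);print(q.round(2),M[:,2].round(3));go(*cw(-.15,-.12),.085,-170.5);wc()
sim(q,[(-.15,-.12,.085,189.5),(-.215,-.034,.06,189.5),(-.207,-.034,.014,189.5),(-.195,-.034,.014,189.5),(-.171,-.034,.014,189.5)])
E
```

```text
t: 31.5
eef_pos: [0.4338, 0.1399, 0.0848]
tool_rot: [2.741, 1.533, -0.056]
wrist_force: [0.1, -0.2, -0.9]
finger_gap: 0.006
grip_force: 0.0
[-0.38  0.78 -0.05  2.16  0.17  0.25 -1.14] [-0.031 -0.018 -0.999]
row [-0.005 -0.001 -0.001] -0.728 yaw now 58.46 [0.4338 0.1399 0.0848]
corner frame pos [-0.1489 -0.1192] z 0.0848 F [ 0.1 -0.2] t 31.5
[-1.500e-01 -1.200e-01  8.500e-02  1.895e+02] [-0.1   0.81 -0.51  2.18  1.05  0.42  0.26] err mm 0.0 tilt 0.0
[-2.150e-01 -3.400e-02  6.000e-02  1.895e+02] [-0.46  0.83 -0.32  2.32  1.47  0.23 -0.41] err mm 0.0 tilt 0.0
[-2.070e-01 -3.400e-02  1.400e-02  1.895e+02] [-0.4   0.95 -0.4   2.3   1.76  0.33 -0.68] err mm 0.0 tilt 0.0
[-1.950e-01 -3.400e-02  1.400e-02  1.895e+02] [-0.42  0.94 -0.35  2.27  1.69  0.28 -0.59] err mm 0.0 tilt 0.0
[-1.710e-01 -3.400e-02  1.400e-02  1.895e+02] [-0.47  0.93 -0.22  2.2   1.46  0.18 -0.32] err mm 0.0 tilt 0.0
```

```bash
cat >> h.py <<'E'
def go2(x,y,z):
    s,M=tool();d=M.T@(np.array([x,y,z])-s['eef_pos']);print('row',(d/.25).round(3))
E
python3 -m inch '[[-1,0,0,0,-0.72],[-1,0,0,0,-0.72],[-1,0,0,0,-0.72],[-1,0,0,0,-0.72],[-1,0,0,0,-0.72],[-1,0,0,0,-0.72],[-1,0,0,0,-0.72],[-1,0,0,0,-0.72],[-1,0,0,0,-0.72],[-1,0,0,0,-0.72],[-1,0,0,0,-0.72],[-1,0,0,0,-0.72],[-1,0,0,0,-0.72],[-1,0,0,0,-0.72],[-1,0,0,0,-0.72],[-1,0,0,0,-0.728],[-1,0,0,0,-0.728],[-1,0,0,0,-0.728]]'
python3 - 2>/dev/null <<'E'
from k import *
s,M=tool();q=np.array(s['joint_positions']);print(q.round(2),M[:,2].round(3));go(*cw(-.212,-.034),.07,-170.5);go2(*cw(-.212,-.034),.07);go2(*cw(-.212,-.034),.014)
E
```

```text
t: 33.3
eef_pos: [0.4338, 0.1397, 0.0845]
tool_rot: [0.255, -3.098, 0.026]
wrist_force: [0.5, 0.7, 0.1]
finger_gap: 0.006
grip_force: 0.0
[-0.06  0.83 -0.58  2.14  0.99  0.51  0.31] [-0.032 -0.019 -0.999]
row [0.253 0.341 0.058] -0.0007 yaw now -170.62 [0.4338 0.1397 0.0845]
row [0.251 0.342 0.062]
row [0.243 0.345 0.286]
```

```bash
python3 -m inch '[[-1,0.1,0.12,0,0],[-1,0.2,0.25,0.03,0],[-1,0.251,0.342,0.062,0],[-1,0.251,0.342,0.062,0],[-1,0.251,0.342,0.062,0],[-1,0.248,0.343,0.15,0],[-1,0.245,0.344,0.22,0],[-1,0.243,0.345,0.286,0],[-1,0.243,0.345,0.286,0],[-1,0.243,0.345,0.286,0]]'
python3 - 2>/dev/null <<'E'
from k import *
s,M=tool();q=np.array(s['joint_positions']);print(q.round(2),M[:,2].round(3));wc();go2(*cw(-.212,-.034),.014);go2(*cw(-.185,-.034),.014)
E
```

```text
t: 34.3
eef_pos: [0.358, 0.2123, 0.014]
tool_rot: [0.256, -3.098, 0.027]
wrist_force: [-0.2, -0.4, 1.4]
finger_gap: 0.004
grip_force: 0.0
[-0.45  0.94 -0.31  2.28  1.61  0.25 -0.53] [-0.031 -0.02  -0.999]
corner frame pos [-0.2117 -0.0353] z 0.014 F [-0.3 -0.4] t 34.3
row [ 0.001  0.005 -0.   ]
row [-0.107  0.005 -0.004]
```

```bash
python3 -m inch '[[-1,-0.015,0,0,0],[-1,-0.03,0,-0.001,0],[-1,-0.045,0,-0.002,0],[-1,-0.06,0,-0.002,0],[-1,-0.075,0,-0.003,0],[-1,-0.09,0,-0.003,0],[-1,-0.107,0,-0.004,0],[-1,-0.107,0,-0.004,0]]'
python3 -c "
from h import *
wc()"
python3 -m inch '[[-1,-0.006,0,0,0],[-1,-0.012,0,0,0],[-1,-0.018,0,0,0],[-1,-0.024,0,-0.001,0],[-1,-0.024,0,-0.001,0]]'
python3 -c "
from h import *
wc()"
```

```text
t: 35.1
eef_pos: [0.3834, 0.2169, 0.0148]
tool_rot: [0.257, -3.097, 0.025]
wrist_force: [-3.1, -1.0, 2.7]
finger_gap: 0.005
grip_force: 1.6
corner frame pos [-0.1859 -0.0349] z 0.0148 F [-3.2 -0.4] t 35.1
t: 35.6
eef_pos: [0.388, 0.2179, 0.0146]
tool_rot: [0.26, -3.095, 0.026]
wrist_force: [-5.7, -2.2, 4.2]
finger_gap: 0.002
grip_force: 2.9
corner frame pos [-0.1812 -0.0347] z 0.0146 F [-6.  -1.3] t 35.6
```

```bash
python3 -m inch '[[-1,-0.004,0,0,0],[-1,-0.008,0,0,0],[-1,-0.012,0,0,0],[-1,-0.012,0,0,0]]'
python3 -c "
from h import *
wc()"
```

```text
t: 36.0
eef_pos: [0.3898, 0.2182, 0.0146]
tool_rot: [0.261, -3.094, 0.027]
wrist_force: [-8.6, -1.5, 7.3]
finger_gap: 0.001
grip_force: 4.2
corner frame pos [-0.1794 -0.0347] z 0.0146 F [-8.7 -0.1] t 36.0
```

```bash
python3 -m inch '[[-1,-0.004,0,0,0],[-1,-0.008,0,0,0],[-1,-0.008,0,0,0]]'
python3 - <<'E'
from h import *
wc()
a=read_camera('top');save(a,'t5.png');b=read_camera('side');save(b,'s5.png')
h=cv2.cvtColor(a['image'],cv2.COLOR_RGB2HSV)
o=cv2.inRange(h,(8,180,120),(20,255,255));o[:,260:]=0; print('orange',rect(a,o>0,.034))
# expected +x edge of plate if home
for y in(-.015,-.03,-.045):
    for p,n in((a,'top'),):
        pr=proj(p,np.array([[*cw(x,y),.034] for x in(-.012,-.008,-.004,0,.004)]))
        print(n,y,[h[int(round(v)),int(round(u))].tolist() for u,v in pr])
E
```

```text
t: 36.3
eef_pos: [0.3915, 0.2185, 0.0145]
tool_rot: [0.261, -3.093, 0.027]
wrist_force: [-8.9, -1.1, 8.4]
finger_gap: 0.003
grip_force: 4.5
corner frame pos [-0.1777 -0.0347] z 0.0145 F [-8.9  0.3] t 36.3
orange (array([490.5, 237. ]), array([ 65.2, 138.7]), np.float32(9.5))
top -0.015 [[13, 226, 231], [15, 249, 242], [101, 35, 115], [120, 3, 76], [12, 5, 243]]
top -0.03 [[13, 227, 230], [14, 230, 238], [99, 40, 103], [23, 11, 93], [20, 12, 198]]
top -0.045 [[14, 228, 232], [14, 241, 230], [98, 31, 99], [19, 20, 141], [19, 16, 217]]
```

```bash
python3 -m inch '[[-1,-0.004,0,0,0],[-1,-0.008,0,0,0],[-1,-0.012,0,0,0],[-1,-0.012,0,0,0]]'
python3 -c "
from h import *
wc()"
python3 -m inch '[[-1,-0.004,0,0,0],[-1,-0.008,0,0,0],[-1,-0.008,0,0,0]]'
python3 -c "
from h import *
wc()"
```

```text
t: 36.8
eef_pos: [0.3943, 0.2189, 0.0145]
tool_rot: [0.261, -3.093, 0.027]
wrist_force: [-8.5, -2.0, 7.4]
finger_gap: 0.002
grip_force: 4.6
corner frame pos [-0.1748 -0.0347] z 0.0145 F [-8.7 -0.6] t 36.8
t: 37.1
eef_pos: [0.3963, 0.2192, 0.0144]
tool_rot: [0.261, -3.093, 0.027]
wrist_force: [-9.1, -2.1, 8.9]
finger_gap: 0.002
grip_force: 4.7
corner frame pos [-0.1728 -0.0347] z 0.0144 F [-9.3 -0.5] t 37.1
```

```bash
python3 -m inch '[[-1,-0.004,0,0,0],[-1,-0.008,0,0,0],[-1,-0.008,0,0,0]]'
python3 -c "
from h import *
wc()"
python3 -m inch '[[-1,-0.004,0,0,0],[-1,-0.004,0,0,0]]'
python3 -c "
from h import *
wc()"
python3 -m inch '[[-1,-0.004,0,0,0],[-1,-0.004,0,0,0]]'
python3 -c "
from h import *
wc()"
```

```text
t: 37.4
eef_pos: [0.3975, 0.2194, 0.0144]
tool_rot: [0.261, -3.092, 0.027]
wrist_force: [-10.0, -2.0, 9.6]
finger_gap: 0.011
grip_force: 5.5
corner frame pos [-0.1716 -0.0347] z 0.0144 F [-10.2  -0.3] t 37.4
t: 37.6
eef_pos: [0.3975, 0.2194, 0.0143]
tool_rot: [0.262, -3.09, 0.028]
wrist_force: [-11.0, -1.0, 11.9]
finger_gap: 0.006
grip_force: 6.5
corner frame pos [-0.1716 -0.0348] z 0.0143 F [-11.1   0.9] t 37.6
t: 37.8
eef_pos: [0.3975, 0.2194, 0.0144]
tool_rot: [0.263, -3.089, 0.028]
wrist_force: [-14.2, -2.2, 12.7]
finger_gap: 0.006
grip_force: 7.5
corner frame pos [-0.1716 -0.0348] z 0.0144 F [-14.4   0.2] t 37.8
```

Stalled at about 14 N, so the pile is home. I'll back off gently, retreat and verify.

```bash
python3 -m inch '[[-1,0.02,0,0,0],[-1,0.06,0,0,0],[-1,0.1,0,0,0],[-1,0.1,0,-0.1,0],[-1,0.1,0,-0.3,0],[-1,0.1,0,-0.5,0],[-1,0.0,-0.2,-0.5,0],[-1,0,-0.4,-0.5,0],[-1,0,-0.6,-0.5,0],[-1,0,-0.8,-0.5,0],[-1,0,-1,-0.5,0],[-1,0,-1,-0.5,0],[-1,0,-1,-0.5,0]]'
python3 - <<'E'
from h import *
wc()
a=read_camera('top');save(a,'t6.png');b=read_camera('side');save(b,'s6.png')
h=cv2.cvtColor(a['image'],cv2.COLOR_RGB2HSV)
o=cv2.inRange(h,(8,150,90),(20,255,255));o[:,245:]=0; print('orange',rect(a,o>0,.034))
for t,z in(('squaring_corner',.01),('long_fence',.044),('short_fence',.044),('upper_plate',.034),('lower_plate',.034)):
    r=silhouettes(a,t)
    if r: print(t,round(r[0]['confidence'],2),rect(a,r[0]['region'],z))
r=spot_point(b,'seal');print('seal',onz(b,r[0]['position'],.004))
E
```

```text
t: 39.1
eef_pos: [0.4497, -0.0252, 0.1421]
tool_rot: [0.252, -3.099, 0.027]
wrist_force: [0.4, 0.6, 0.2]
finger_gap: 0.004
grip_force: 0.0
corner frame pos [-0.1605 -0.2846] z 0.1421 F [0.5 0.6] t 39.1
orange (array([487.5, 236. ]), array([ 66.1, 159.4]), np.float32(9.6))
squaring_corner 0.77 (array([473.9, 207.2]), array([157.1, 238.9]), np.float32(9.1))
long_fence 0.81 (array([449.1, 265.1]), array([ 23., 189.]), np.float32(8.8))
short_fence 0.57 (array([576.6, 222.6]), array([20.8, 93.6]), np.float32(-82.9))
lower_plate 0.76 (array([486.2, 235. ]), array([ 64.8, 160. ]), np.float32(8.7))
seal [ 0.39842161 -0.18134742  0.004     ]
```

```bash
python3 - 2>/dev/null <<'E'
from k import *
s=state();q=np.array(s['joint_positions']);print(q.round(2))
sim(q,[(-.16,-.285,.142,99.5),(-.08,-.12,.08,99.5),(-.08,-.11,.015,99.5),(-.08,-.072,.015,99.5)])
a=read_camera('top')
for t in('seal','seal_tray'):
    r=silhouettes(a,t)
    if r: print(t,r[0]['confidence'],rect(a,r[0]['region'],.014))
E
python3 -m inch '[[-1,0,0,0,0.5],[-1,0,0,0,0.5],[-1,0,0,0,0.5],[-1,0,0,0,0.5],[-1,0,0,0,0.5],[-1,0,0,0,0.5],[-1,0,0,0,0.5],[-1,0,0,0,0.5],[-1,0,0,0,0.5],[-1,0,0,0,0.5],[-1,0,0,0,0.5],[-1,0,0,0,0.5]]'
python3 -c "
from h import *
wc();go(*cw(-.08,-.12),.07,99.5);go2(*cw(-.08,-.12),.07);go2(*cw(-.08,-.12),.015)"
```

```text
[ 0.35  0.73 -0.67  2.13  0.83  0.61  0.81]
[-0.16  -0.285  0.142 99.5  ] [ 0.68  1.19 -1.47  2.38  1.43  1.46  2.66] err mm 105.6 tilt 13.7
[-8.00e-02 -1.20e-01  8.00e-02  9.95e+01] [ 0.43  1.3  -1.47  2.14  1.43  1.4   2.66] err mm 89.7 tilt 4.1
[-8.00e-02 -1.10e-01  1.50e-02  9.95e+01] [ 0.35  1.38 -1.47  2.08  1.49  1.42  2.66] err mm 49.1 tilt 2.8
[-8.00e-02 -7.20e-02  1.50e-02  9.95e+01] [ 0.3   1.41 -1.47  2.04  1.51  1.41  2.66] err mm 50.6 tilt 2.0
seal_tray 0.61 (array([ 466.2, -236.1]), array([ 51.8, 109.4]), np.float32(63.3))
t: 40.85
eef_pos: [0.4493, -0.0227, 0.1418]
tool_rot: [-2.019, -2.391, 0.055]
wrist_force: [0.4, -0.1, 0.1]
finger_gap: 0.004
grip_force: 0.0
corner frame pos [-0.1605 -0.2821] z 0.1418 F [ 0.4 -0.2] t 40.85
row [0.648 0.324 0.287] 0.0009 yaw now 99.65 [ 0.4493 -0.0227  0.1418]
row [0.651 0.333 0.267]
row [0.655 0.34  0.487]
```

```bash
python3 -m inch '[[-1,0.2,0.1,0.05,0],[-1,0.4,0.2,0.15,0],[-1,0.55,0.3,0.267,0],[-1,0.651,0.333,0.267,0],[-1,0.651,0.333,0.267,0],[-1,0.651,0.333,0.267,0],[-1,0.653,0.336,0.38,0],[-1,0.655,0.34,0.46,0],[-1,0.655,0.34,0.487,0],[-1,0.655,0.34,0.487,0]]'
python3 -c "
from h import *
wc();go2(*cw(-.08,-.08),.015);print(np.round(state()['joint_positions'],2))"
```

```text
t: 41.85
eef_pos: [0.5012, 0.1486, 0.0147]
tool_rot: [-2.021, -2.389, 0.059]
wrist_force: [0.1, 0.2, -0.2]
finger_gap: 0.005
grip_force: 0.0
corner frame pos [-0.081  -0.1217] z 0.0147 F [0.1 0.2] t 41.85
row [ 0.167  0.004 -0.004]
[-0.31  0.94 -0.12  1.97  0.38  0.29 -0.58]
```

```bash
python3 -m inch '[[-1,0.03,0,0,0],[-1,0.06,0,-0.001,0],[-1,0.09,0,-0.002,0],[-1,0.12,0,-0.003,0],[-1,0.14,0,-0.003,0],[-1,0.15,0,-0.003,0],[-1,0.16,0,-0.003,0],[-1,0.167,0,-0.004,0],[-1,0.167,0,-0.004,0]]'
python3 -c "
from h import *
wc()"
python3 -m inch '[[-1,0.004,0,0,0],[-1,0.008,0,0,0],[-1,0.012,0,0,0],[-1,0.016,0,0,0],[-1,0.016,0,0,0]]'
python3 -c "
from h import *
wc()"
```

```text
t: 42.75
eef_pos: [0.4948, 0.1915, 0.0154]
tool_rot: [-2.02, -2.391, 0.055]
wrist_force: [0.3, -0.3, -0.3]
finger_gap: 0.002
grip_force: 0.0
corner frame pos [-0.0802 -0.0784] z 0.0154 F [ 0.3 -0.4] t 42.75
t: 43.25
eef_pos: [0.4943, 0.1946, 0.0153]
tool_rot: [-2.021, -2.39, 0.057]
wrist_force: [0.4, -2.0, -0.4]
finger_gap: 0.005
grip_force: 1.0
corner frame pos [-0.0802 -0.0752] z 0.0153 F [ 0.1 -2. ] t 43.25
```

```bash
python3 -m inch '[[-1,0.004,0,0,0],[-1,0.008,0,0,0],[-1,0.008,0,0,0]]'
python3 -c "
from h import *
wc()"
python3 -m inch '[[-1,0.004,0,0,0],[-1,0.008,0,0,0],[-1,0.008,0,0,0],[-1,0.008,0,0,0]]'
python3 -c "
from h import *
wc()"
```

```text
t: 43.55
eef_pos: [0.4942, 0.1946, 0.0153]
tool_rot: [-2.024, -2.39, 0.06]
wrist_force: [2.1, -5.0, 1.1]
finger_gap: 0.005
grip_force: 3.0
corner frame pos [-0.0803 -0.0751] z 0.0153 F [ 1.3 -5.3] t 43.55
t: 43.95
eef_pos: [0.4941, 0.1947, 0.0154]
tool_rot: [-2.026, -2.39, 0.063]
wrist_force: [3.0, -9.3, 2.3]
finger_gap: 0.004
grip_force: 4.6
corner frame pos [-0.0804 -0.0751] z 0.0154 F [ 1.4 -9.7] t 43.95
```

```bash
python3 -m inch '[[-1,-0.03,0,0,0],[-1,-0.1,0,0,0],[-1,-0.12,0,-0.1,0],[-1,-0.12,0,-0.3,0],[-1,-0.12,0,-0.5,0],[-1,-0.3,0,-0.5,0],[-1,-0.5,0,-0.5,0],[-1,-0.6,0,-0.5,0],[-1,-0.6,0,-0.5,0]]'
python3 - <<'E'
from h import *
wc()
a=read_camera('top');b=read_camera('side')
h=cv2.cvtColor(a['image'],cv2.COLOR_RGB2HSV)
o=cv2.inRange(h,(8,150,90),(20,255,255));o[:,245:]=0; print('orange',rect(a,o>0,.034))
for p,n in((a,'top'),(b,'side')):
    r=silhouettes(p,'seal')
    if r: print(n,r[0]['confidence'],rect(p,r[0]['region'],.014))
    r=silhouettes(p,'seal_tray');print(n,'tray',rect(p,r[0]['region'],.012)) if r else 0
E
```

```text
t: 44.85
eef_pos: [0.523, 0.0489, 0.1423]
tool_rot: [-2.029, -2.385, 0.057]
wrist_force: [-0.4, 0.5, -0.5]
finger_gap: 0.005
grip_force: 0.0
corner frame pos [-0.0759 -0.2236] z 0.1423 F [-0.3  0.5] t 44.85
orange (array([487.4, 236.1]), array([ 65.9, 159.4]), np.float32(9.5))
top 0.78 (array([ 413.4, -211.3]), array([58.8, 62.3]), np.float32(89.8))
top tray (array([ 410.9, -212.8]), array([129.8, 130.6]), np.float32(-86.3))
side 0.72 (array([ 414.6, -211.6]), array([ 58.5, 112.5]), np.float32(-66.6))
side tray (array([ 405.7, -200.3]), array([139.1, 156.7]), np.float32(-85.1))
```

The seal is within about 3 mm of the tray's middle and the pile is flush, so I'm handing in.

```bash
python3 -c "
from cell import *
print(close_job())"
```

```text
the job is handed in; nothing more can be done
None
```

The job is handed in (no verdict came back): the seal stands white side down about 3 mm from the tray's middle, and the two plates are stacked on the corner and pushed home against both fences with 10–14 N; the camera shows the pile within about 1 mm of home, and I never moved near the bystanders.

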